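# Swap the locomotive battery packs in the bench charger and start the charge

## Task

Swap the locomotive battery packs: the charged ones in the charger come out and are laid flat, top up, in the shallow aluminium tray, and every flat pack on the bench mat goes into a charger bay behind its spring slider, top up, bedded on the bay floor and with its brass contacts home against the terminals at the console end. With all of them in place, hold the white start button fully down for at least three seconds without a break, then let it go. Leave the tin, the screwdriver and the hand-held throttle where they are.

Things in the scene. Friction and masses are not known exactly. Their poses are not given: they have to be found in the camera images.
- C1_center (a point): Charged battery pack, in one of the charger's bays at the start (three or four of C1 to C4 are there). Black rectangular block 80 x 38 x 34 mm (its own x, y, z), 0.16 kg. This point is its centre, 17 mm above its underside. The brass contacts are at its -x end; its z points out of its top. May be squeezed firmly across the 38 mm width.
- F1_center (a point): Flat (empty) battery pack, lying on the 3 mm thick bench mat at the start (three or four of F1 to F4 are there), the same as the charged ones: 80 x 38 x 34 mm, 0.16 kg; this point is its centre, 17 mm above its underside; brass contacts at its -x end, z out of its top.
- bay1 (a point): Charger bay 1 (bays run 1 to 4 towards the charger's -y, 66 mm apart): middle of its fixed brass terminals, 17 mm above the bay floor. Axes are the charger's: x from terminals to slider, y across, z up. A pack that is home lies level, x along the bay's x, centre 40 mm along +x from here. Bay: recess 46 mm wide, 6 mm deep; the console's top edge is 2 mm below this point.
- C2_center (a point): Charged battery pack, in one of the charger's bays at the start (three or four of C1 to C4 are there). Black rectangular block 80 x 38 x 34 mm (its own x, y, z), 0.16 kg. This point is its centre, 17 mm above its underside. The brass contacts are at its -x end; its z points out of its top. May be squeezed firmly across the 38 mm width.
- F2_center (a point): Flat (empty) battery pack, lying on the 3 mm thick bench mat at the start (three or four of F1 to F4 are there), the same as the charged ones: 80 x 38 x 34 mm, 0.16 kg; this point is its centre, 17 mm above its underside; brass contacts at its -x end, z out of its top.
- bay2 (a point): Charger bay 2 (bays run 1 to 4 towards the charger's -y, 66 mm apart): middle of its fixed brass terminals, 17 mm above the bay floor. Axes are the charger's: x from terminals to slider, y across, z up. A pack that is home lies level, x along the bay's x, centre 40 mm along +x from here. Bay: recess 46 mm wide, 6 mm deep; the console's top edge is 2 mm below this point.
- C3_center (a point): Charged battery pack, in one of the charger's bays at the start (three or four of C1 to C4 are there). Black rectangular block 80 x 38 x 34 mm (its own x, y, z), 0.16 kg. This point is its centre, 17 mm above its underside. The brass contacts are at its -x end; its z points out of its top. May be squeezed firmly across the 38 mm width.
- F3_center (a point): Flat (empty) battery pack, lying on the 3 mm thick bench mat at the start (three or four of F1 to F4 are there), the same as the charged ones: 80 x 38 x 34 mm, 0.16 kg; this point is its centre, 17 mm above its underside; brass contacts at its -x end, z out of its top.
- bay3 (a point): Charger bay 3 (bays run 1 to 4 towards the charger's -y, 66 mm apart): middle of its fixed brass terminals, 17 mm above the bay floor. Axes are the charger's: x from terminals to slider, y across, z up. A pack that is home lies level, x along the bay's x, centre 40 mm along +x from here. Bay: recess 46 mm wide, 6 mm deep; the console's top edge is 2 mm below this point.
- C4_center (a point): Charged battery pack, in one of the charger's bays at the start (three or four of C1 to C4 are there). Black rectangular block 80 x 38 x 34 mm (its own x, y, z), 0.16 kg. This point is its centre, 17 mm above its underside. The brass contacts are at its -x end; its z points out of its top. May be squeezed firmly across the 38 mm width.
- F4_center (a point): Flat (empty) battery pack, lying on the 3 mm thick bench mat at the start (three or four of F1 to F4 are there), the same as the charged ones: 80 x 38 x 34 mm, 0.16 kg; this point is its centre, 17 mm above its underside; brass contacts at its -x end, z out of its top.
- bay4 (a point): Charger bay 4 (bays run 1 to 4 towards the charger's -y, 66 mm apart): middle of its fixed brass terminals, 17 mm above the bay floor. Axes are the charger's: x from terminals to slider, y across, z up. A pack that is home lies level, x along the bay's x, centre 40 mm along +x from here. Bay: recess 46 mm wide, 6 mm deep; the console's top edge is 2 mm below this point.
- slider1 (a joint): Spring slider of bay 1 (all four alike): upright black plate 32 mm wide at the bay's far end, top 44 mm above the bay floor, 10 mm above a seated pack. Value: 0 closed (face 70 mm from the terminals) to 0.026 m back along the bay's +x; 0.010 with a pack home. The spring pushes it to the terminals, 3 N closed, 4.5 N at 0.010, 7 N at the stop; it does not stay back by itself.
- slider2 (a joint): Spring slider of bay 2. Loading any bay with one hand: hold the pack level over the bay, underside about 4 mm above the console top, far end just short of the plate; push the plate back along +x with the pack's end until the contact end clears the console by 4 mm; lower and let go: the slider shoves the pack home. A seated pack lifts straight out.
- tray_in (a point): Shallow fixed aluminium tray for charged packs, 300 x 130 mm outside, walls 4 mm thick, rim 9 mm above its inner floor (292 x 122 mm). This point is the centre of the inner floor, 4 mm above the bench; x along its long side, z up.
- charger: Fixed bench charger, 200 mm (x) by 265 mm (y), origin at the centre of its underside, x away from the robot, z up. Along its -x side a black console 55 mm deep, 45 mm high with display and start button; then four bays along x (floors 30 mm above the bench, decks between them 36 mm); along its +x side a 60 mm high spring housing.
- start_top (a point): Centre of the top face of the charger's start button, a round white push button 30 mm across on the console, pressed straight down.
- start (a joint): Start button: 0 up, 0.006 m fully down; it springs back when let go and takes 5 N fully down. It counts as down beyond 0.004.
- tin: Small round metal tin, 45 mm across, 26 mm high, on the bench mat; a bystander, origin at its underside or lowest part. Leave it alone.
- screwdriver: Screwdriver 190 mm long on the far part of the bench mat; a bystander, origin at its underside or lowest part. Leave it alone.
- handset: Grey hand-held throttle, 130 x 62 x 26 mm with a knob, behind the tray; a bystander, origin at its underside or lowest part. Leave it alone.
Not all that is in view belongs to the job. What is shaped like the part that bears C1_center but orange is not meant.

How it is judged (in metres and radians):
On the way, in this order (a step that is already met when the one before it is completed fails the run):
1. All charged packs lie in the tray and all flat packs are home in the charger's bays (((x of bay1 in the frame of F1_center between -0.044 and -0.036 m and y of bay1 in the frame of F1_center between -0.006 and 0.006 m and z of bay1 in the frame of F1_center between -0.005 and 0.005 m) or (x of bay2 in the frame of F1_center between -0.044 and -0.036 m and y of bay2 in the frame of F1_center between -0.006 and 0.006 m and z of bay2 in the frame of F1_center between -0.005 and 0.005 m) or (x of bay3 in the frame of F1_center between -0.044 and -0.036 m and y of bay3 in the frame of F1_center between -0.006 and 0.006 m and z of bay3 in the frame of F1_center between -0.005 and 0.005 m) or (x of bay4 in the frame of F1_center between -0.044 and -0.036 m and y of bay4 in the frame of F1_center between -0.006 and 0.006 m and z of bay4 in the frame of F1_center between -0.005 and 0.005 m)) and angle between each of F1_center, F2_center, F3_center, F4_center's own z axis and vertical below 0.08 rad and ((x of bay1 in the frame of F2_center between -0.044 and -0.036 m and y of bay1 in the frame of F2_center between -0.006 and 0.006 m and z of bay1 in the frame of F2_center between -0.005 and 0.005 m) or (x of bay2 in the frame of F2_center between -0.044 and -0.036 m and y of bay2 in the frame of F2_center between -0.006 and 0.006 m and z of bay2 in the frame of F2_center between -0.005 and 0.005 m) or (x of bay3 in the frame of F2_center between -0.044 and -0.036 m and y of bay3 in the frame of F2_center between -0.006 and 0.006 m and z of bay3 in the frame of F2_center between -0.005 and 0.005 m) or (x of bay4 in the frame of F2_center between -0.044 and -0.036 m and y of bay4 in the frame of F2_center between -0.006 and 0.006 m and z of bay4 in the frame of F2_center between -0.005 and 0.005 m)) and ((x of bay1 in the frame of F3_center between -0.044 and -0.036 m and y of bay1 in the frame of F3_center between -0.006 and 0.006 m and z of bay1 in the frame of F3_center between -0.005 and 0.005 m) or (x of bay2 in the frame of F3_center between -0.044 and -0.036 m and y of bay2 in the frame of F3_center between -0.006 and 0.006 m and z of bay2 in the frame of F3_center between -0.005 and 0.005 m) or (x of bay3 in the frame of F3_center between -0.044 and -0.036 m and y of bay3 in the frame of F3_center between -0.006 and 0.006 m and z of bay3 in the frame of F3_center between -0.005 and 0.005 m) or (x of bay4 in the frame of F3_center between -0.044 and -0.036 m and y of bay4 in the frame of F3_center between -0.006 and 0.006 m and z of bay4 in the frame of F3_center between -0.005 and 0.005 m)) and ((x of bay1 in the frame of F4_center between -0.044 and -0.036 m and y of bay1 in the frame of F4_center between -0.006 and 0.006 m and z of bay1 in the frame of F4_center between -0.005 and 0.005 m) or (x of bay2 in the frame of F4_center between -0.044 and -0.036 m and y of bay2 in the frame of F4_center between -0.006 and 0.006 m and z of bay2 in the frame of F4_center between -0.005 and 0.005 m) or (x of bay3 in the frame of F4_center between -0.044 and -0.036 m and y of bay3 in the frame of F4_center between -0.006 and 0.006 m and z of bay3 in the frame of F4_center between -0.005 and 0.005 m) or (x of bay4 in the frame of F4_center between -0.044 and -0.036 m and y of bay4 in the frame of F4_center between -0.006 and 0.006 m and z of bay4 in the frame of F4_center between -0.005 and 0.005 m)) and x of C1_center in the frame of tray_in between -0.137 and 0.137 m and y of C1_center in the frame of tray_in between -0.055 and 0.055 m and z of C1_center in the frame of tray_in between 0.012 and 0.024 m and angle between each of C1_center, C2_center, C3_center, C4_center's own z axis and vertical below 0.12 rad and x of C2_center in the frame of tray_in between -0.137 and 0.137 m and y of C2_center in the frame of tray_in between -0.055 and 0.055 m and z of C2_center in the frame of tray_in between 0.012 and 0.024 m and x of C3_center in the frame of tray_in between -0.137 and 0.137 m and y of C3_center in the frame of tray_in between -0.055 and 0.055 m and z of C3_center in the frame of tray_in between 0.012 and 0.024 m and x of C4_center in the frame of tray_in between -0.137 and 0.137 m and y of C4_center in the frame of tray_in between -0.055 and 0.055 m and z of C4_center in the frame of tray_in between 0.012 and 0.024 m), for 0.3 s.
2. The start button is held down for three seconds without a break, with the packs in their places (all of step 1 and value of joint start above 0.004 m), for 3 s.
3. The start button is let go and is up again (value of joint start below 0.001 m), for 0.2 s.
At the end, for the whole second after the job is handed in: Charged packs flat (0.12 rad), top up, on the tray floor; every flat pack in a bay, level within 0.08 rad, contacts to the console and within 4 mm of the terminals (6 mm across, 5 mm in height); all packs released and at rest; start button up (all of step 1 and value of joint start below 0.001 m and linear speed of each of F1, F2, F3, F4, C1, C2, C3, C4 below 0.02 m/s and contact force between the fingers and F1 below 0.1 N and contact force between the fingers and F2 below 0.1 N and contact force between the fingers and F3 below 0.1 N and contact force between the fingers and F4 below 0.1 N and contact force between the fingers and C1 below 0.1 N and contact force between the fingers and C2 below 0.1 N and contact force between the fingers and C3 below 0.1 N and contact force between the fingers and C4 below 0.1 N); the robot touches nothing.
It fails at once if The tin, the screwdriver or the throttle is moved more than 45 mm (distance of any of tin, screwdriver, handset from where it was at the start of the episode above 0.045 m).
Of C1, C2, C3, C4 only 3 to 4 are there at a start; the rules pass over those that are not, and their reading is None.
Of F1, F2, F3, F4 only 3 to 4 are there at a start; the rules pass over those that are not, and their reading is None.
At some moment in a run one of F1, F2, F3, F4 may be knocked a few centimetres aside while the robot is not near it.
Once in a run the grip may slacken for a moment while it holds something.
It also fails if it takes over 210 s, if anything falls off the work surface, if the arm or the gripper's body presses on something with over 40 N, if the wrist force passes 120 N, or if a joint passes its speed limit or range.

## Robot

A 6-joint arm with a two-finger parallel gripper is mounted at the origin on the work surface. World frame = base frame: x ahead of the robot, y to its left, z up, the work surface at z = 0. Lengths are in mm, angles in rad, forces in N, time in s.
With the tool pointing down it reaches from about 275 to 750 mm from the base axis. Payload 10.2 kg.
Tool frame: the origin (TCP) lies midway between the tips of the shut fingers; the grasp point (between the pads) lies 19 mm behind it; z points along the fingers, y is the direction in which the jaws open and shut (so a half turn about z gives the same grasp; the last joint's range is limited). The gripper opens to 88 mm and grips with 3 to 60 N. Pads are 18 mm wide; open, the fingers measure 123 mm over their backs; the gripper's body (75 mm by 187 mm) begins 45 mm behind the grasp point.
Start: joints at [-1.557, 0.313, 1.498, -0, 1.331, -0.223], TCP at [123.148, -510.359, 238.72] pointing down, gripper open.
Joint ranges: [-2.94, 2.94], [-0.97, 2.17], [0.19, 2.56], [-1.23, 4.37], [0.02, 3.11], [-2.88, 2.88]. Speed limits (rad/s): [2.39, 2.39, 3.01, 3.14, 3.14, 3.14].

## Interface

Orientations are given as a unit quaternion [w, x, y, z].
In Python, from cell import ctrl, imaging, ticket gives the robot as it stands.
- The arm moves only by the tool step_arm, never from a script. Its argument "commands" is a list that holds one entry, the list of rows, each a list of 6 numbers: the shift along the tool's x, y, z in m, then the turn, a rotation vector about the tool's x, y, z in degrees. In form: [[[tx, ty, tz, rx, ry, rz], ...]]. A call has exactly 10 rows; each row shifts and turns the pose as measured when the row begins, along the tool's axes as they then stand; what a row does not reach is not made up. A row lasts 1/8 s, in which the tool goes at most 62.5 mm and 10.7 degrees, less where a joint would pass 70% of its speed; a pose out of reach is approached as far as the arm can. A call with a gripper value outside its range is refused whole. "gripper" is the closure, from 0 (fully open) to 1 (shut), set as the call begins (left out, the last holds). The fingers move at their own pace and stop on an object; the grip force is fixed at half the most. Time passes only in rows, so rows that do not move let the fingers close, or fill a call up. It gives the time, the measured TCP pose, the force and the opening at its end, in the units of the state.
- ctrl.observe(): the state, without advancing time (a new reading comes with each control period).
- imaging.read_camera(name): name is "side" or "top" or "wrist"; returns a dict with "pixels" (400x640x3 uint8, red, green, blue), "mtx" (3x3 intrinsics, pixels), "view" (4x4, takes a point from world to camera coordinates). Camera axes: x right, y up, looking along -z (the intrinsics and any distortion apply to the point x, -y, -z); pixel columns grow to the right and rows downward; lengths in mm; the calibration is good to about 2 mm. A picture is of the moment at which its call begins. There is no depth.
- ticket.job_done(): hands the job in, once; it reports no verdict.
The state is a dict: "t": time; "joints": joint angles; "dq": joint speeds; "joint_torque": joint torques, N m; "position": TCP position; "orientation": TCP orientation; "wrist_force": force on the tool from outside, world axes, zero at the start; "ft_torque": the same for the moment, N m; "width": opening from 0.0 (shut) to 1.0 (fully open).
Only numpy, scipy, OpenCV 4.12 (cv2) and the standard library are available. Lean on these libraries where they do the work, as an engineer would, in place of code of your own. Each camera call takes 0.05 s, during which the arm holds its last target.

## Working session

There is one attempt and no reset: what is moved stays moved. The work goes in short steps, Python scripts to look and compute and a tool call to move; the robot and the scene stay as the last step left them, time stands still between calls to the robot, and variables do not carry over. Pictures are saved under pics/ and viewed, and the job is handed in when it is done.

Besides the shell and the picture viewer there is one more tool, called after "Request:" as name(argument=value, ...) on one line, values as JSON. step_arm: Moves the arm, as the interface text tells. Its arguments: {"type":"object","properties":{"commands":{"type":"array"},"gripper":{"type":"number"}},"required":["commands"]}

```bash
ls; mkdir -p pics; python3 - <<'E'
from cell import ctrl, imaging
import cv2
print(ctrl.observe())
for n in ["side","top","wrist"]:
    d=imaging.read_camera(n); cv2.imwrite(f"pics/{n}0.png",d["pixels"][:,:,::-1])
    print(n,d["mtx"],d["view"],[k for k in d])
E
```

```text
pics
{'t': 0.0, 'joints': array([-1.55740557e+00,  3.13454566e-01,  1.49843210e+00,  7.85983743e-06,
        1.33098213e+00, -2.23418689e-01]), 'dq': array([-0.00032276,  0.00136243,  0.00133744,  0.00084589,  0.00107664,
        0.00033411]), 'joint_torque': array([-3.30909843e-04, -4.02214873e+01, -2.52270555e+01,  6.94006495e-02,
        3.53319151e-02, -1.10014676e-04]), 'position': array([ 123.14342921, -510.10574022,  238.16060474]), 'orientation': array([-6.34154129e-04,  9.92998255e-01,  1.18127296e-01,  7.06789272e-05]), 'wrist_force': array([ 1.03899167, -0.81109986, -0.17987531]), 'ft_torque': array([0.06485956, 0.00017225, 0.03320114]), 'width': 0.9952820502035655}
side [[368.6296753    0.         316.14925466]
 [  0.         368.6296753  199.64640715]
 [  0.           0.           1.        ]] [[ 9.72364045e-01 -2.33104785e-01  1.30507693e-02 -5.90736170e+02]
 [ 1.38853152e-01  6.22335145e-01  7.70336790e-01 -1.25208813e+02]
 [-1.87691144e-01 -7.47235657e-01  6.37503653e-01 -8.75647324e+02]
 [ 0.00000000e+00  0.00000000e+00  0.00000000e+00  1.00000000e+00]] ['pixels', 'm
[... 166 characters left out ...]
9935302e-01 -8.14629906e-03  2.82787987e+00]
 [ 9.94710509e-01 -8.73147393e-03  1.02346300e-01 -6.19915228e+02]
 [-1.02410808e-01 -7.29066567e-03  9.94715473e-01 -7.83789130e+02]
 [ 0.00000000e+00  0.00000000e+00  0.00000000e+00  1.00000000e+00]] ['pixels', 'mtx', 'view']
wrist [[293.95463133   0.         315.06152774]
 [  0.         293.95463133 203.07392984]
 [  0.           0.           1.        ]] [[ 2.34698517e-01 -9.72067993e-01 -6.50025351e-04 -5.25368819e+02]
 [ 9.25295082e-01  2.23610381e-01 -3.06312600e-01  4.13170026e+01]
 [ 2.97902027e-01  7.12896477e-02  9.51930758e-01 -3.90177783e+02]
 [ 0.00000000e+00  0.00000000e+00  0.00000000e+00  1.00000000e+00]] ['pixels', 'mtx', 'view']
```

View pics/top0.png

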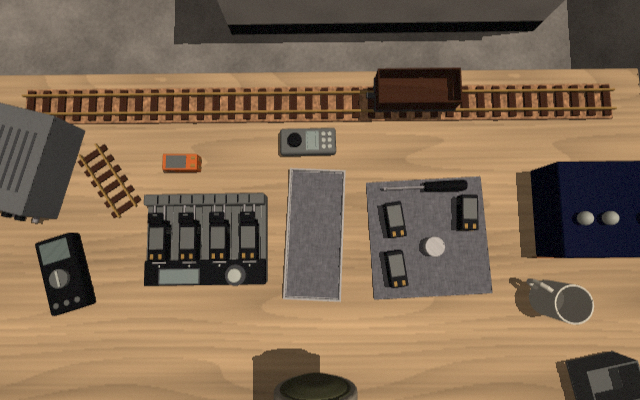

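View pics/side0.png

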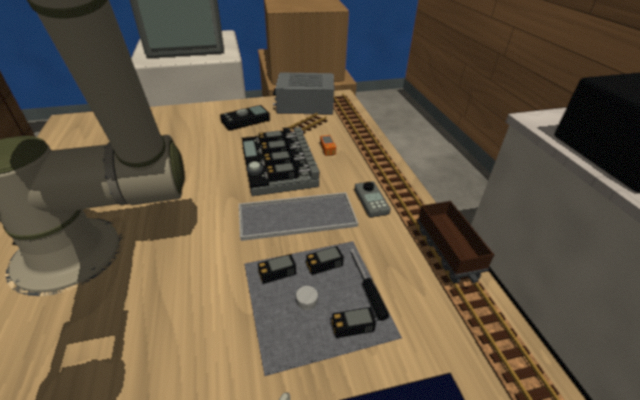

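View pics/wrist0.png

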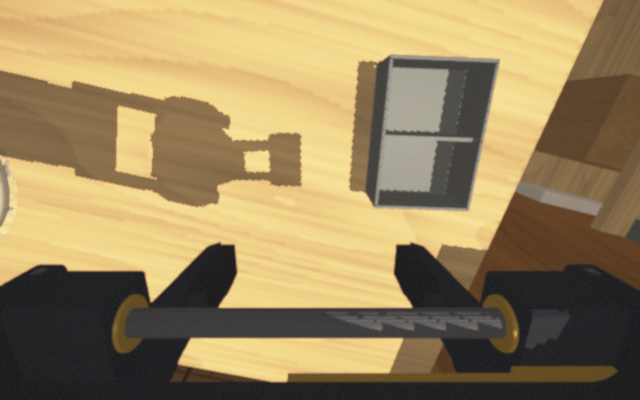

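```bash
python3 - <<'E'
import cv2
t=cv2.imread("pics/top0.png")
cv2.imwrite("pics/topA.png",cv2.resize(t[185:295,135:350],None,fx=3.7,fy=3.7,interpolation=cv2.INTER_CUBIC))
cv2.imwrite("pics/topB.png",cv2.resize(t[165:305,350:505],None,fx=4,fy=4,interpolation=cv2.INTER_CUBIC))
E
```

```text
(no output)
```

View pics/topA.png

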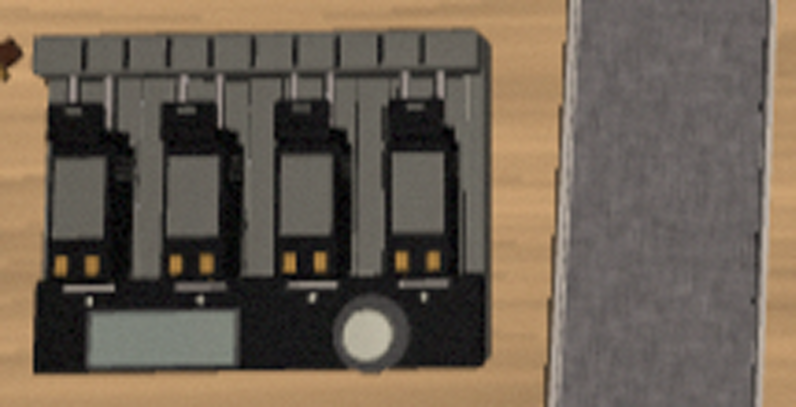

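View pics/topB.png

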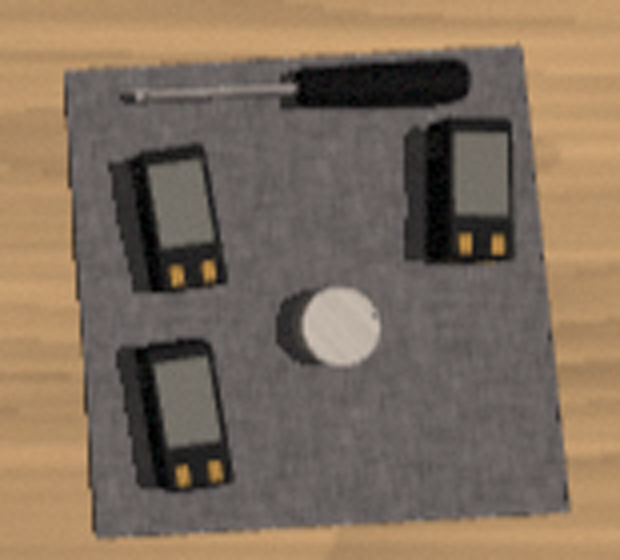

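```bash
cat > h.py <<'E'
import numpy as np, cv2
from cell import ctrl, imaging
from scipy.spatial.transform import Rotation as R
def ray(d,u,v):
    M,V=d["mtx"],d["view"]
    p=np.array([(u-M[0,2])/M[0,0],-(v-M[1,2])/M[1,1],-1.0])
    Rm=V[:3,:3]; c=-Rm.T@V[:3,3]; return c,Rm.T@p
def on(d,u,v,z):
    c,r=ray(d,u,v); return c+r*(z-c[2])/r[2]
def proj(d,P):
    q=d["view"][:3,:3]@np.asarray(P,float)+d["view"][:3,3]
    return d["mtx"][0,0]*q[0]/-q[2]+d["mtx"][0,2], d["mtx"][1,1]*q[1]/q[2]+d["mtx"][1,2]
def go(x,y,z,yaw=0):
    """print delta in tool axes to target, tool down with tool x at yaw (deg); mm, deg"""
    s=ctrl.observe(); q=s["orientation"]; A=R.from_quat([q[1],q[2],q[3],q[0]])
    T=R.from_euler("z",yaw,degrees=True)*R.from_matrix(np.diag([1.,-1,-1]))
    d=A.inv().apply(np.array([x,y,z])-s["position"])
    r=(A.inv()*T).as_rotvec(degrees=True)
    print("t %.2f pos %s w %.3f F %s"%(s["t"],s["position"].round(1),s["width"],s["wrist_force"].round(1)))
    print("tool delta mm",d.round(1),"rot",r.round(2), "world final-frame delta",(T.inv().apply(np.array([x,y,z])-s["position"])).round(1))
def snap(n,name,crop=None,f=1):
    d=imaging.read_camera(n); im=d["pixels"][:,:,::-1].copy()
    o=im if crop is None else im[crop[1]:crop[3],crop[0]:crop[2]]
    cv2.imwrite("pics/%s.png"%name,cv2.resize(o,None,fx=f,fy=f,interpolation=cv2.INTER_CUBIC)); return d,im
def rects(im,roi,lo,hi,amin,amax):
    """gray-ish blobs via HSV range inside roi"""
    x0,y0,x1,y1=roi; hsv=cv2.cvtColor(im[y0:y1,x0:x1],cv2.COLOR_BGR2HSV)
    m=cv2.inRange(hsv,lo,hi); n,l,st,ce=cv2.connectedComponentsWithStats(m)
    out=[]
    for i in range(1,n):
        if amin<=st[i,4]<=amax:
            r=cv2.minAreaRect(np.argwhere(l==i)[:,::-1].astype(np.float32))
            out.append((ce[i]+[x0,y0],st[i,4],r[1],r[2]))
    return out
E
python3 - <<'E'
from h import *
d=imaging.read_camera("top"); im=d["pixels"][:,:,::-1].copy()
w=imaging.read_camera("wrist");c,_=ray(w,0,0);print("wrist cam",c)
for p in [(435,211),(395,215),(470,210),(180,276),(181,250)]:print(p,im[p[1],p[0]],cv2.cvtColor(im[p[1]:p[1]+1,p[0]:p[0]+1],cv2.COLOR_BGR2HSV))
# brass
for c,a,s,ang in rects(im,(140,180,500,300),(8,100,90),(30,255,255),3,60): print("brass",c.round(1),a, on(d,*c,37).round(1),on(d,*c,64).round(1))
for n,p,z in [("button",(235.3,275),50),("trayTL",(289,169),13),("trayTR",(344,170),13),("trayBL",(283,298),13),("trayBR",(341,300),13),
 ("chTL",(144.5,194),60),("chTR",(267,193.5),60),("chBL",(144.5,285),45),("chBR",(267,284),45),("tin",(434,246),29)]:
    print(n,on(d,*p,z).round(1))
E
```

```text
wrist cam [ 201.30823546 -492.14213411  383.89235613]
(435, 211) [92 94 99] [[[ 9 18 99]]]
(395, 215) [100 108 113] [[[ 18  29 113]]]
(470, 210) [104 113 117] [[[ 21  28 117]]]
(180, 276) [122 130 126] [[[ 45  16 130]]]
(181, 250) [20 20 18] [[[90 26 20]]]
brass [466.  225.5] 18 [ 568.3 -331.8   37. ] [ 567.3 -320.9   64. ]
brass [474. 226.] 15 [ 567.1 -349.4   37. ] [ 566.1 -338.    64. ]
brass [393.7 233.4] 18 [ 552.2 -171.    37. ] [ 551.7 -165.5   64. ]
brass [401.7 232.1] 18 [ 554.9 -188.9   37. ] [ 554.3 -182.8   64. ]
brass [213.  255.5] 18 [506.6 229.8  37. ] [507.6 221.8  64. ]
brass [221. 255.] 15 [507.6 212.   37. ] [508.6 204.6  64. ]
brass [243. 255.] 15 [507.2 163.2  37. ] [508.2 157.5  64. ]
brass [251.7 255. ] 18 [507.1 144.   37. ] [508.1 138.9  64. ]
brass [151. 256.] 15 [506.6 367.5  37. ] [507.6 354.9  64. ]
brass [159.3 256. ] 18 [506.5 348.9  37. ] [507.5 337.   64. ]
brass [182. 256.] 15 [506.1 298.6  37. ] [507.1 288.3  64. ]
brass [190.4 255.9] 19 [506.2 279.9  37. ] [507.2 270.2  64. ]
brass [395.3 283.6] 18 [ 442.7 -171.4   37. ] [ 445.8 -165.9   64. ]
brass [403.4 282.2] 20 [ 445.5 -189.1   37. ] [ 448.5 -183.    64. ]
button [464.9 176.6  50. ]
trayTL [704.3  63.5  13. ]
trayTR [700.7 -64.7  13. ]
trayBL [409.8  77.   13. ]
trayBR [404.6 -53.4  13. ]
chTL [642.2 376.4  60. ]
chTR [640.9 107.6  60. ]
chBL [444.4 375.5  45. ]
chBR [444.7 108.5  45. ]
tin [ 523.6 -261.6   29. ]
```

```bash
python3 - <<'E'
from h import *
go(430,-150,300,0); go(470,245,300,0)
E
```

```text
t 0.25 pos [ 123.2 -510.3  238.5] w 1.000 F [-0.4 -0.2 -0.3]
tool delta mm [ 382.8 -278.2  -61.3] rot [-0.03 -0.   13.57] world final-frame delta [ 306.8 -360.3  -61.5]
t 0.25 pos [ 123.2 -510.3  238.5] w 1.000 F [-0.4 -0.2 -0.3]
tool delta mm [ 514.4 -652.8  -61.1] rot [-0.03 -0.   13.57] world final-frame delta [ 346.8 -755.3  -61.5]
```

Request:
step_arm(commands=[[[0.03,-0.03,-0.01,0,0,6.8],[0.03,-0.03,-0.01,0,0,6.8],[0.032,-0.038,-0.006,0,0,0],[0.032,-0.038,-0.006,0,0,0],[0.032,-0.038,-0.006,0,0,0],[0.032,-0.038,-0.006,0,0,0],[0.032,-0.038,-0.006,0,0,0],[0.032,-0.038,-0.006,0,0,0],[0.032,-0.038,-0.006,0,0,0],[0.032,-0.038,-0.006,0,0,0]]])

```text
t: 1.5
position: [437.7, -128.9, 308.5]
orientation: [-0.001, 1.0, -0.007, 0.001]
wrist_force: [0.2, -1.1, -0.1]
width: 1.0
```

```bash
python3 - <<'E'
from h import *
go(470,245,300,0)
E
```

```text
t 1.50 pos [ 437.7 -128.9  308.5] w 1.000 F [ 0.2 -1.1 -0.1]
tool delta mm [  26.7 -374.3    9.1] rot [-0.08 -0.07 -0.86] world final-frame delta [  32.3 -373.9    8.5]
```

Request:
step_arm(commands=[[[0.003,-0.04,0.001,0,0,-0.8],[0.003,-0.042,0.001,0,0,0],[0.003,-0.042,0.001,0,0,0],[0.003,-0.042,0.001,0,0,0],[0.003,-0.042,0.001,0,0,0],[0.003,-0.042,0.001,0,0,0],[0.003,-0.042,0.001,0,0,0],[0.003,-0.042,0.001,0,0,0],[0.003,-0.04,0.001,0,0,0],[0,0,0,0,0,0]]], gripper=0.44)

```text
t: 2.75
position: [465.2, 260.1, 299.0]
orientation: [-0.001, 1.0, 0.002, 0.0]
wrist_force: [-0.2, -0.0, 0.6]
width: 0.558
```

```bash
python3 - <<'E'
from h import *
go(470,245,300,0)
d,im=snap("wrist","w1")
np.save("w1.npy",d["pixels"])
for c,a,s,ang in rects(im,(0,0,640,300),(8,100,90),(30,255,255),15,300): print("brass",c.round(1),a, on(d,*c,64).round(1))
E
```

```text
t 2.75 pos [465.2 260.1 299. ] w 0.558 F [-0.2 -0.   0.6]
tool delta mm [ 4.8 15.1 -1.1] rot [-0.07 -0.03  0.21] world final-frame delta [ 4.8 15.1 -1. ]
brass [240.5 139.4] 77 [507.8 354.7  64. ]
brass [254.5 139.5] 75 [507.9 336.8  64. ]
brass [292.6 139.1] 79 [508.5 288.4  64. ]
brass [306.6 139.1] 79 [508.6 270.6  64. ]
brass [344.6 138.8] 79 [509.1 222.4  64. ]
brass [358.6 138.9] 79 [509.  204.6  64. ]
brass [395.9 138.8] 84 [509.4 157.3  64. ]
brass [410.1 138.8] 83 [509.5 139.1  64. ]
brass [630.5 182.5] 58 [ 453.7 -159.3   64. ]
brass [617.4 184.1] 61 [ 451.4 -142.7   64. ]
brass [508.8 229.5] 25 [385.5 -11.7  64. ]
brass [416.  237.8] 286 [372.3 116.8  64. ]
brass [364.9 236.2] 28 [374.4 189.1  64. ]
brass [458.4 247.5] 32 [357.4  54.5  64. ]
brass [486.5 247.7] 68 [357.3  14.4  64. ]
brass [332.8 252. ] 131 [349.5 233.7  64. ]
brass [406.5 256.7] 15 [342.4 127.2  64. ]
brass [203.4 297.4] 46 [272.4 428.2  64. ]
brass [426.7 297.4] 46 [273.9  89.9  64. ]
```

View pics/w1.png

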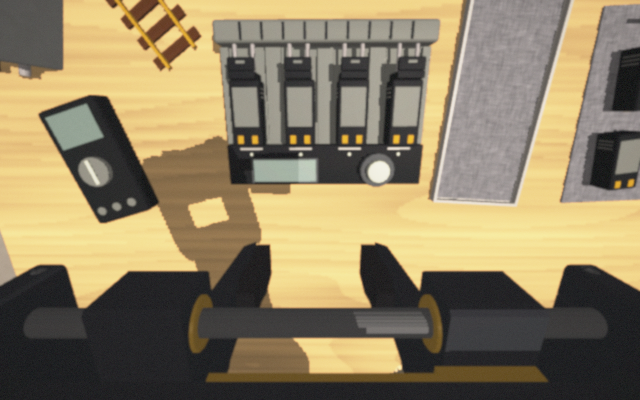

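```bash
python3 - <<'E'
from h import *
go(540,148.2,110,0)
E
```

```text
t 2.80 pos [465.3 259.  299.1] w 0.559 F [ 0.1 -0.3  0.4]
tool delta mm [ 74.3 111.1 189. ] rot [-0.05 -0.04  0.15] world final-frame delta [ 74.7 110.8 189.1]
```

Request:
step_arm(commands=[[[0.01,0.015,0.025,0,0,0],[0.012,0.018,0.03,0,0,0],[0.012,0.018,0.03,0,0,0],[0.012,0.018,0.03,0,0,0],[0.012,0.018,0.03,0,0,0],[0.008,0.012,0.02,0,0,0],[0.004,0.006,0.012,0,0,0],[0.001,0.001,0.003,0,0,0],[0,0,0,0,0,0],[0,0,0,0,0,0]]])

```text
t: 4.05
position: [539.3, 142.4, 117.3]
orientation: [-0.0, 1.0, -0.002, 0.003]
wrist_force: [0.3, -0.4, -0.6]
width: 0.561
```

```bash
python3 - <<'E'
from h import *
go(540,148.2,42,0)
d,im=snap("wrist","w2")
E
```

```text
t 4.05 pos [539.3 142.4 117.3] w 0.561 F [ 0.3 -0.4 -0.6]
tool delta mm [ 0.2 -5.7 75.3] rot [-0.04 -0.34 -0.27] world final-frame delta [ 0.7 -5.8 75.3]
```

View pics/w2.png

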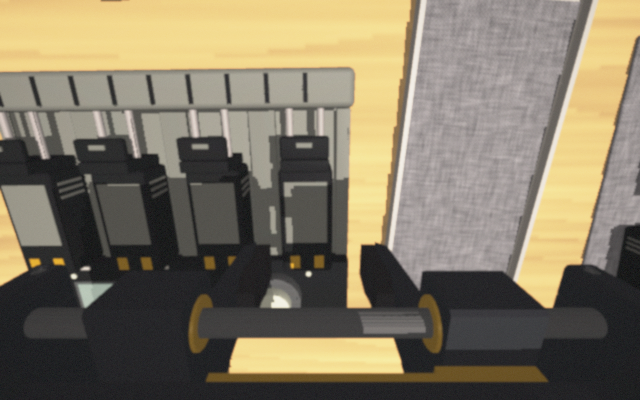

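Request:
step_arm(commands=[[[0.0005,-0.003,0,0,-0.3,-0.2],[0,-0.0025,0.003,0,0,0],[0,0,0.01,0,0,0],[0,0,0.012,0,0,0],[0,0,0.012,0,0,0],[0,0,0.01,0,0,0],[0,0,0.005,0,0,0],[0,0,0.003,0,0,0],[0,0,0,0,0,0],[0,0,0,0,0,0]]])

```text
t: 5.35
position: [539.8, 148.9, 58.6]
orientation: [-0.0, 1.0, -0.0, 0.0]
wrist_force: [0.0, -0.2, 0.3]
width: 0.562
```

```bash
python3 - <<'E'
from h import *
go(540,148.2,42,0)
d,im=snap("wrist","w3")
E
```

```text
t 5.35 pos [539.8 148.9  58.6] w 0.562 F [ 0.  -0.2  0.3]
tool delta mm [ 0.2  0.7 16.6] rot [-0.04 -0.03 -0.  ] world final-frame delta [ 0.2  0.7 16.6]
```

View pics/w3.png

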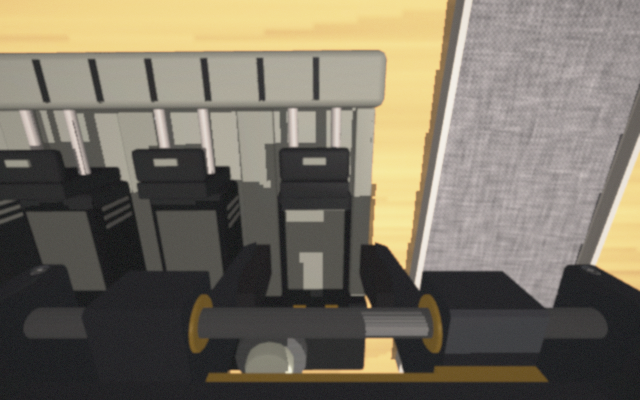

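Request:
step_arm(commands=[[[0,0.0005,0.005,0,0,0],[0,0,0.005,0,0,0],[0,0,0.004,0,0,0],[0,0,0.002,0,0,0],[0,0,0,0,0,0],[0,0,0,0,0,0],[0,0,0,0,0,0],[0,0,0,0,0,0],[0,0,0,0,0,0],[0,0,0,0,0,0]]])

```text
t: 6.65
position: [540.0, 148.4, 41.9]
orientation: [-0.0, 1.0, -0.0, 0.001]
wrist_force: [-0.5, -0.3, 1.4]
width: 0.562
```

Request:
step_arm(commands=[[[0,0,0,0,0,0],[0,0,0,0,0,0],[0,0,0,0,0,0],[0,0,0,0,0,0],[0,0,0,0,0,0],[0,0,0,0,0,0],[0,0,0,0,0,0],[0,0,0,0,0,0],[0,0,-0.002,0,0,0],[0,0,-0.003,0,0,0]]], gripper=1.0)

```text
t: 7.9
position: [539.9, 148.4, 45.9]
orientation: [-0.0, 1.0, 0.0, 0.001]
wrist_force: [3.3, -0.5, -8.7]
width: 0.424
```

Request:
step_arm(commands=[[[0,0,-0.01,0,0,0],[0,0,-0.015,0,0,0],[0,0,-0.015,0,0,0],[0,0,-0.012,0,0,0],[0,0.01,-0.01,0,0,0],[0.01,0.02,-0.004,0,0,0],[0.015,0.02,0,0,0,0.8],[0.015,0.02,0,0,0,0.8],[0.015,0.015,0,0,0,0.8],[0.008,0.008,0,0,0,0]]])

```text
t: 9.15
position: [605.1, 47.5, 118.8]
orientation: [0.0, 1.0, -0.023, 0.002]
wrist_force: [-0.5, -0.9, -1.4]
width: 0.432
```

```bash
python3 - <<'E'
from h import *
go(616,41,18,-2.4)
d,im=snap("wrist","w4")
E
```

```text
t 9.15 pos [605.1  47.5 118.8] w 0.432 F [-0.5 -0.9 -1.4]
tool delta mm [ 10.8   6.  100.8] rot [ 0.   -0.2  -0.22] world final-frame delta [ 11.1   6.1 100.8]
```

View pics/w4.png

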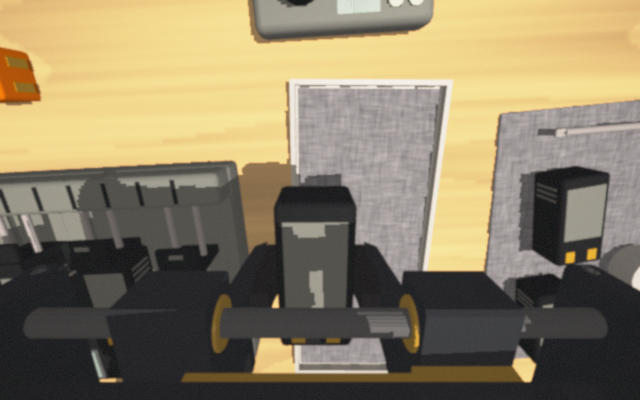

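Request:
step_arm(commands=[[[0.003,0.003,0.005,0,0,0],[0.004,0.002,0.012,0,0,0],[0.002,0,0.015,0,0,0],[0.001,0,0.015,0,0,0],[0,0,0.014,0,0,0],[0,0,0.01,0,0,0],[0,0,0.006,0,0,0],[0,0,0.003,0,0,0],[0,0,0,0,0,0],[0,0,0,0,0,0]]])

```text
t: 10.45
position: [615.2, 42.4, 32.4]
orientation: [-0.0, 1.0, -0.022, 0.001]
wrist_force: [0.7, 0.7, -2.1]
width: 0.43
```

```bash
python3 - <<'E'
from h import *
go(616,41,17,-2.4)
d,im=snap("wrist","w5")
d,im=snap("side","s5",(200,130,420,280),3.5)
E
```

```text
t 10.45 pos [615.2  42.4  32.4] w 0.430 F [ 0.7  0.7 -2.1]
tool delta mm [ 0.9  1.4 15.4] rot [-0.   -0.11 -0.13] world final-frame delta [ 0.9  1.4 15.4]
```

View pics/w5.png

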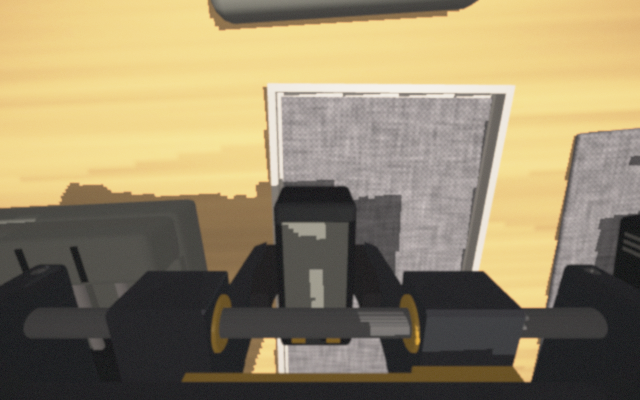

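View pics/s5.png

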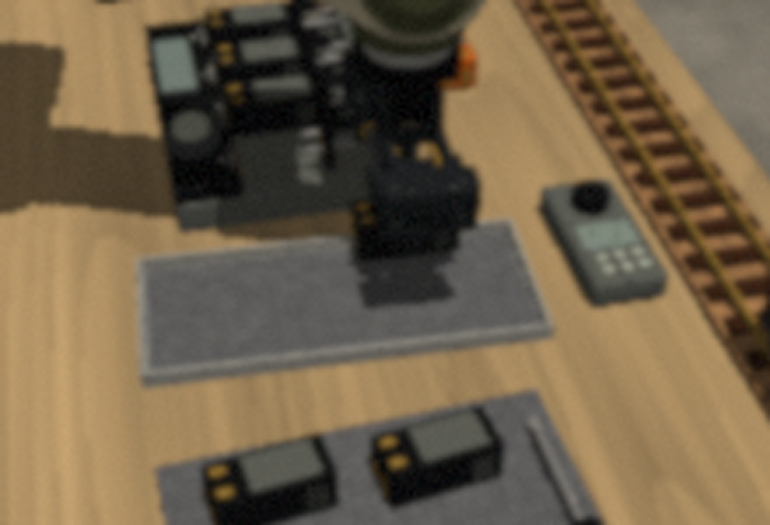

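```bash
python3 - <<'E'
from h import *
d,im=snap("wrist","w5b")
for p in [(264,87),(515,87),(281,97),(499,97),(276,180),(474,268)]: print(p,on(d,*p,13).round(1))
go(617,40,17,-2.4)
E
```

```text
(264, 87) [707.3  64.6  13. ]
(515, 87) [701.6 -66.7  13. ]
(281, 97) [702.   56.1  13. ]
(499, 97) [697. -59.  13.]
(276, 180) [657.4  62.5  13. ]
(474, 268) [594.8 -58.1  13. ]
t 10.60 pos [615.1  42.4  32.3] w 0.429 F [ 0.  -0.1 -2.2]
tool delta mm [ 2.   2.3 15.3] rot [-0.   -0.11 -0.13] world final-frame delta [ 2.   2.3 15.3]
```

Request:
step_arm(commands=[[[0.001,0.001,0.003,0,0,0],[0,0.001,0.004,0,0,0],[0,0,0.004,0,0,0],[0,0,0.003,0,0,0],[0,0,0.0015,0,0,0],[0,0,0,0,0,0],[0,0,0,0,0,0],[0,0,0,0,0,0],[0,0,0,0,0,0],[0,0,0,0,0,0]]])

```text
t: 11.85
position: [616.2, 40.2, 16.0]
orientation: [0.0, 1.0, -0.022, 0.001]
wrist_force: [0.4, 0.3, -1.5]
width: 0.428
```

Request:
step_arm(commands=[[[0,0,0,0,0,0],[0,0,0,0,0,0],[0,0,0,0,0,0],[0,0,-0.005,0,0,0],[0,0,-0.015,0,0,0],[0,0,-0.025,0,0,0],[0,0,-0.025,0,0,0],[0,0,-0.02,0,0,0],[-0.005,-0.01,-0.01,0,0,0],[-0.01,-0.02,0,0,0,0]]], gripper=0.44)

```text
t: 13.1
position: [602.8, 71.5, 124.7]
orientation: [0.0, 1.0, -0.023, 0.004]
wrist_force: [-0.9, 0.1, -0.3]
width: 0.561
```

```bash
python3 - <<'E'
from h import *
go(540.3,213.4,110,0)
E
```

```text
t 13.10 pos [602.8  71.5 124.7] w 0.561 F [-0.9  0.1 -0.3]
tool delta mm [ -69.  -138.9   14.1] rot [ 0.02 -0.45 -2.63] world final-frame delta [ -62.5 -141.9   14.7]
```

Request:
step_arm(commands=[[[-0.006,-0.02,0,0,-0.4,-1.3],[-0.012,-0.025,0.002,0,0,-1.3],[-0.012,-0.025,0.002,0,0,0],[-0.012,-0.025,0.002,0,0,0],[-0.01,-0.018,0.002,0,0,0],[-0.006,-0.01,0.002,0,0,0],[-0.003,-0.005,0.004,0,0,0],[-0.001,-0.002,0.002,0,0,0],[0,0,0,0,0,0],[0,0,0,0,0,0]]])

```text
t: 14.35
position: [534.7, 213.0, 103.9]
orientation: [0.0, 1.0, 0.005, -0.004]
wrist_force: [-0.6, 0.3, 0.1]
width: 0.558
```

```bash
python3 - <<'E'
from h import *
go(540.3,213.4,42,0)
d,im=snap("top","t1",(130,150,510,310),2)
E
```

```text
t 14.35 pos [534.7 213.  103.9] w 0.558 F [-0.6  0.3  0.1]
tool delta mm [ 6.1 -0.4 61.9] rot [0.05 0.47 0.58] world final-frame delta [ 5.6 -0.4 61.9]
```

View pics/t1.png

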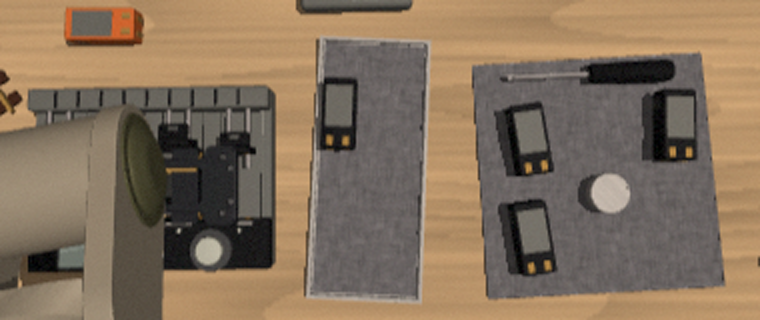

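Request:
step_arm(commands=[[[0.003,0,0.004,0,0.4,0.5],[0.002,0,0.01,0,0,0],[0.0005,0,0.014,0,0,0],[0,0,0.014,0,0,0],[0,0,0.01,0,0,0],[0,0,0.004,0,0,0],[0,0,0.002,0,0,0],[0,0,0.001,0,0,0],[0,0,0,0,0,0],[0,0,0,0,0,0]]])

```text
t: 15.65
position: [540.8, 212.5, 40.6]
orientation: [0.0, 1.0, 0.0, -0.0]
wrist_force: [0.5, 0.1, 0.7]
width: 0.559
```

```bash
python3 - <<'E'
from h import *
go(540.3,213.4,42,0)
E
```

```text
t 15.65 pos [540.8 212.5  40.6] w 0.559 F [0.5 0.1 0.7]
tool delta mm [-0.5 -0.9 -1.4] rot [0.05 0.04 0.01] world final-frame delta [-0.5 -0.9 -1.4]
```

Request:
step_arm(commands=[[[0,-0.001,-0.0015,0,0,0],[0,0,0,0,0,0],[0,0,0,0,0,0],[0,0,0,0,0,0],[0,0,0,0,0,0],[0,0,0,0,0,0],[0,0,-0.003,0,0,0],[0,0,-0.01,0,0,0],[0,0,-0.018,0,0,0],[0,0,-0.02,0,0,0]]], gripper=1.0)

```text
t: 16.9
position: [538.4, 213.3, 93.4]
orientation: [0.001, 1.0, 0.0, -0.004]
wrist_force: [0.3, 0.6, -1.0]
width: 0.433
```

```bash
python3 - <<'E'
from h import *
go(613.2,-35,115,-2.4)
E
```

```text
t 16.90 pos [538.4 213.3  93.4] w 0.433 F [ 0.3  0.6 -1. ]
tool delta mm [ 74.5 248.3 -21.7] rot [0.14 0.49 2.42] world final-frame delta [ 85.1 244.9 -21.6]
```

Request:
step_arm(commands=[[[0,0.01,-0.01,0,0.4,0],[0.004,0.025,-0.008,0,0,0.8],[0.01,0.034,-0.002,0,0,0.8],[0.012,0.036,0,0,0,0.8],[0.013,0.036,0,0,0,0],[0.013,0.036,0,0,0,0],[0.013,0.03,0,0,0,0],[0.01,0.02,0,0,0,0],[0.004,0.01,0,0,0,0],[0.001,0.003,0,0,0,0]]])

```text
t: 18.15
position: [613.3, -40.4, 124.0]
orientation: [0.001, 1.0, -0.022, 0.005]
wrist_force: [0.0, -0.1, -1.5]
width: 0.43
```

```bash
python3 - <<'E'
from h import *
go(613.2,-35,17,-2.4)
E
```

```text
t 18.15 pos [613.3 -40.4 124. ] w 0.430 F [ 0.  -0.1 -1.5]
tool delta mm [ -1.4  -5.7 107. ] rot [ 0.14 -0.54 -0.08] world final-frame delta [ -0.4  -5.4 107. ]
```

Request:
step_arm(commands=[[[0,-0.003,0.008,0,-0.5,0],[0,-0.002,0.02,0,0,0],[0,-0.0005,0.022,0,0,0],[0,0,0.022,0,0,0],[0,0,0.015,0,0,0],[0,0,0.008,0,0,0],[0,0,0.003,0,0,0],[0,0,0.0015,0,0,0],[0,0,0,0,0,0],[0,0,0,0,0,0]]])

```text
t: 19.4
position: [613.1, -28.8, 21.1]
orientation: [0.001, 1.0, -0.018, -0.0]
wrist_force: [-0.6, 0.6, -2.1]
width: 0.43
```

```bash
python3 - <<'E'
from h import *
go(613.2,-35,16.5,-2.4)
E
```

```text
t 19.40 pos [613.1 -28.8  21.1] w 0.430 F [-0.6  0.6 -2.1]
tool delta mm [0.3 6.2 4.6] rot [0.1  0.02 0.29] world final-frame delta [0.3 6.2 4.6]
```

Request:
step_arm(commands=[[[0,0.003,0,0,0,0.3],[0,0.0025,0,0,0,0],[0,0.0005,0.002,0,0,0],[0,0,0.002,0,0,0],[0,0,0.001,0,0,0],[0,0,0,0,0,0],[0,0,0,0,0,0],[0,0,0,0,0,0],[0,0,0,0,0,0],[0,0,0,0,0,0]]])

```text
t: 20.65
position: [613.1, -35.5, 16.6]
orientation: [0.001, 1.0, -0.021, 0.0]
wrist_force: [-1.9, -0.6, -0.2]
width: 0.434
```

Request:
step_arm(commands=[[[0,0,0,0,0,0],[0,0,0,0,0,0],[0,0,0,0,0,0],[0,0,-0.005,0,0,0],[0,0,-0.018,0,0,0],[0,0,-0.025,0,0,0],[0,0,-0.025,0,0,0],[-0.005,-0.01,-0.018,0,0,0],[-0.01,-0.025,-0.008,0,0,0],[-0.01,-0.03,0,0,0,0]]], gripper=0.44)

```text
t: 21.9
position: [591.0, 32.0, 125.0]
orientation: [0.001, 1.0, -0.023, 0.003]
wrist_force: [-0.0, 0.2, -0.7]
width: 0.565
```

```bash
python3 - <<'E'
from h import *
go(539.8,279.5,110,0)
E
```

```text
t 21.90 pos [591.  32. 125.] w 0.565 F [-0.   0.2 -0.7]
tool delta mm [ -62.4 -245.    13.9] rot [ 0.16 -0.35 -2.59] world final-frame delta [ -51.2 -247.5   15. ]
```

Request:
step_arm(commands=[[[-0.006,-0.03,0,0,-0.3,-1.3],[-0.007,-0.035,0,0,0,-1.3],[-0.007,-0.035,0,0,0,0],[-0.007,-0.035,0,0,0,0],[-0.007,-0.035,0,0,0,0],[-0.006,-0.03,0,0,0,0],[-0.005,-0.022,0.003,0,0,0],[-0.003,-0.01,0.004,0,0,0],[-0.001,-0.004,0.004,0,0,0],[0,-0.001,0.002,0,0,0]]])

```text
t: 23.15
position: [537.0, 282.5, 117.7]
orientation: [0.001, 1.0, 0.003, 0.002]
wrist_force: [0.5, 0.5, 0.0]
width: 0.56
```

```bash
python3 - <<'E'
from h import *
go(539.8,279.5,42,0)
d,im=snap("wrist","w6")
E
```

```text
t 23.15 pos [537.  282.5 117.7] w 0.560 F [0.5 0.5 0. ]
tool delta mm [ 2.4  2.9 75.7] rot [ 0.1  -0.24  0.37] world final-frame delta [ 2.8  3.  75.7]
```

View pics/w6.png

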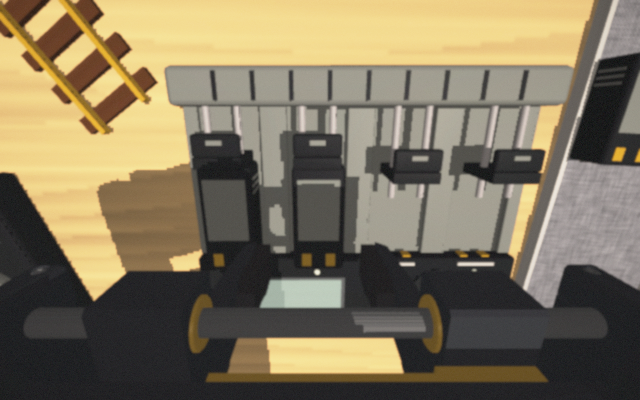

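Request:
step_arm(commands=[[[0.001,0.001,0.008,0,-0.2,0.3],[0.001,0.001,0.012,0,0,0],[0.0005,0,0.014,0,0,0],[0,0,0.012,0,0,0],[0,0,0.006,0,0,0],[0,0,0.002,0,0,0],[0,0,0,0,0,0],[0,0,0,0,0,0],[0,0,0,0,0,0],[0,0,0,0,0,0]]])

```text
t: 24.45
position: [540.4, 278.8, 59.8]
orientation: [0.001, 1.0, -0.001, 0.0]
wrist_force: [-0.2, -0.4, 0.1]
width: 0.558
```

```bash
python3 - <<'E'
from h import *
go(539.8,279.5,42,0)
E
```

```text
t 24.45 pos [540.4 278.8  59.8] w 0.558 F [-0.2 -0.4  0.1]
tool delta mm [-0.6 -0.8 17.8] rot [ 0.11 -0.02 -0.08] world final-frame delta [-0.6 -0.7 17.8]
```

Request:
step_arm(commands=[[[0,-0.0007,0.004,0,0,0],[0,0,0.006,0,0,0],[0,0,0.005,0,0,0],[0,0,0.0015,0,0,0],[0,0,0,0,0,0],[0,0,0,0,0,0],[0,0,0,0,0,0],[0,0,0,0,0,0],[0,0,0,0,0,0],[0,0,0,0,0,0]]])

```text
t: 25.7
position: [540.5, 279.5, 42.2]
orientation: [0.001, 1.0, -0.001, 0.0]
wrist_force: [-0.1, 0.1, 0.7]
width: 0.561
```

Request:
step_arm(commands=[[[0,0,0,0,0,0],[0,0,0,0,0,0],[0,0,0,0,0,0],[0,0,0,0,0,0],[0,0,0,0,0,0],[0,0,0,0,0,0],[0,0,-0.003,0,0,0],[0,0,-0.01,0,0,0],[0,0,-0.018,0,0,0],[0,0,-0.02,0,0,0]]], gripper=1.0)

```text
t: 26.95
position: [537.9, 278.8, 92.1]
orientation: [0.002, 1.0, -0.001, -0.004]
wrist_force: [-0.6, 1.0, -1.2]
width: 0.428
```

```bash
python3 - <<'E'
from h import *
go(496.4,45.5,115,-2.4)
E
```

```text
t 26.95 pos [537.9 278.8  92.1] w 0.428 F [-0.6  1.  -1.2]
tool delta mm [-41.4 233.5 -21.5] rot [0.27 0.47 2.33] world final-frame delta [-31.7 234.8 -22.9]
```

Request:
step_arm(commands=[[[0,0.01,-0.01,0.2,0.4,0],[-0.002,0.025,-0.006,0,0,0.8],[-0.004,0.032,-0.002,0,0,0.8],[-0.005,0.034,0,0,0,0.8],[-0.005,0.034,0,0,0,0],[-0.005,0.034,0,0,0,0],[-0.005,0.028,0,0,0,0],[-0.004,0.016,0,0,0,0],[-0.002,0.007,0,0,0,0],[0,0.002,0,0,0,0]]])

```text
t: 28.2
position: [498.0, 48.3, 118.2]
orientation: [-0.0, 1.0, -0.023, 0.005]
wrist_force: [0.4, 0.6, -1.2]
width: 0.429
```

```bash
python3 - <<'E'
from h import *
go(496.4,45.5,17,-2.4)
E
```

```text
t 28.20 pos [498.   48.3 118.2] w 0.429 F [ 0.4  0.6 -1.2]
tool delta mm [ -2.6   2.9 101.2] rot [-0.04 -0.6  -0.23] world final-frame delta [ -1.5   2.8 101.2]
```

Request:
step_arm(commands=[[[-0.001,0,0.008,0,-0.5,-0.2],[0,0,0.018,0,0,0],[0,0,0.02,0,0,0],[0,0,0.02,0,0,0],[0,0,0.012,0,0,0],[0,0,0.005,0,0,0],[0,0,0.002,0,0,0],[0,0,0,0,0,0],[0,0,0,0,0,0],[0,0,0,0,0,0]]])

```text
t: 29.45
position: [498.3, 51.8, 29.7]
orientation: [-0.0, 1.0, -0.018, 0.001]
wrist_force: [0.0, -0.2, -2.0]
width: 0.428
```

```bash
python3 - <<'E'
from h import *
go(496.4,45.5,16.5,-2.4)
E
```

```text
t 29.45 pos [498.3  51.8  29.7] w 0.428 F [ 0.  -0.2 -2. ]
tool delta mm [-1.7  6.4 13.2] rot [-0.06 -0.12  0.31] world final-frame delta [-1.6  6.4 13.2]
```

Request:
step_arm(commands=[[[-0.001,0.003,0,0,0,0.3],[-0.0005,0.003,0.002,0,0,0],[0,0,0.004,0,0,0],[0,0,0.004,0,0,0],[0,0,0.002,0,0,0],[0,0,0.001,0,0,0],[0,0,0,0,0,0],[0,0,0,0,0,0],[0,0,0,0,0,0],[0,0,0,0,0,0]]])

```text
t: 30.7
position: [496.5, 45.4, 16.3]
orientation: [-0.0, 1.0, -0.021, 0.001]
wrist_force: [-1.0, -0.2, -0.8]
width: 0.431
```

Request:
step_arm(commands=[[[0,0,0,0,0,0],[0,0,0,0,0,0],[0,0,0,0,0,0],[0,0,-0.005,0,0,0],[0,0,-0.018,0,0,0],[0,0,-0.025,0,0,0],[0,0,-0.025,0,0,0],[0,-0.01,-0.018,0,0,0],[0.004,-0.025,-0.008,0,0,0],[0.004,-0.03,0,0,0,0]]], gripper=0.44)

```text
t: 31.95
position: [508.0, 110.1, 121.4]
orientation: [-0.0, 1.0, -0.023, 0.003]
wrist_force: [0.3, -1.0, -1.1]
width: 0.561
```

```bash
python3 - <<'E'
from h import *
go(539.5,345.8,110,0)
E
```

```text
t 31.95 pos [508.  110.1 121.4] w 0.561 F [ 0.3 -1.  -1.1]
tool delta mm [  20.7 -236.9   11.7] rot [-0.05 -0.33 -2.6 ] world final-frame delta [  31.5 -235.7   11.4]
```

Request:
step_arm(commands=[[[0.003,-0.03,0,0,-0.3,-1.3],[0.004,-0.033,0,0,0,-1.3],[0.004,-0.034,0,0,0,0],[0.004,-0.034,0,0,0,0],[0.004,-0.034,0,0,0,0],[0.004,-0.028,0,0,0,0],[0.003,-0.02,0.002,0,0,0],[0.001,-0.007,0.003,0,0,0],[0,-0.001,0.003,0,0,0],[0,0,0.001,0,0,0]]])

```text
t: 33.2
position: [537.1, 338.8, 115.3]
orientation: [-0.001, 1.0, 0.001, 0.002]
wrist_force: [0.3, 0.2, 0.2]
width: 0.557
```

```bash
python3 - <<'E'
from h import *
go(539.5,345.8,60,0)
E
```

```text
t 33.20 pos [537.1 338.8 115.3] w 0.557 F [0.3 0.2 0.2]
tool delta mm [ 2.2 -6.9 55.4] rot [-0.06 -0.18  0.16] world final-frame delta [ 2.4 -7.  55.3]
```

Request:
step_arm(commands=[[[0.001,-0.003,0.004,0,-0.2,0.2],[0.001,-0.003,0.01,0,0,0],[0,-0.001,0.014,0,0,0],[0,0,0.012,0,0,0],[0,0,0.008,0,0,0],[0,0,0.004,0,0,0],[0,0,0,0,0,0],[0,0,0,0,0,0],[0,0,0,0,0,0],[0,0,0,0,0,0]]])

```text
t: 34.45
position: [539.6, 345.0, 59.9]
orientation: [-0.0, 1.0, -0.001, -0.0]
wrist_force: [-0.5, 0.9, 1.0]
width: 0.557
```

```bash
python3 - <<'E'
from h import *
go(539.5,345.8,42,0)
d,im=snap("wrist","w7")
E
```

```text
t 34.45 pos [539.6 345.   59.9] w 0.557 F [-0.5  0.9  1. ]
tool delta mm [-0.1 -0.7 17.9] rot [-0.05  0.03 -0.15] world final-frame delta [-0.1 -0.8 17.9]
```

View pics/w7.png

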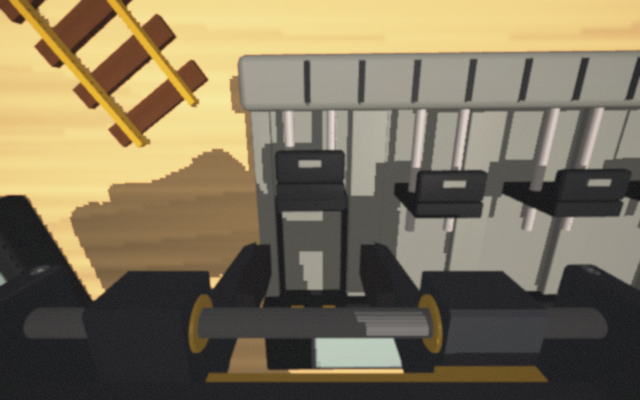

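Request:
step_arm(commands=[[[0,-0.0007,0.004,0,0,0],[0,0,0.006,0,0,0],[0,0,0.005,0,0,0],[0,0,0.0015,0,0,0],[0,0,0,0,0,0],[0,0,0,0,0,0],[0,0,0,0,0,0],[0,0,0,0,0,0],[0,0,0,0,0,0],[0,0,0,0,0,0]]])

```text
t: 35.75
position: [539.6, 345.8, 42.4]
orientation: [-0.001, 1.0, -0.001, -0.0]
wrist_force: [-0.4, 0.2, 0.8]
width: 0.565
```

Request:
step_arm(commands=[[[0,0,0,0,0,0],[0,0,0,0,0,0],[0,0,0,0,0,0],[0,0,0,0,0,0],[0,0,0,0,0,0],[0,0,0,0,0,0],[0,0,-0.003,0,0,0],[0,0,-0.01,0,0,0],[0,0,-0.018,0,0,0],[0,0,-0.02,0,0,0]]], gripper=1.0)

```text
t: 37.0
position: [537.3, 344.9, 92.6]
orientation: [0.001, 1.0, -0.001, -0.004]
wrist_force: [1.0, 0.9, -1.1]
width: 0.428
```

```bash
python3 - <<'E'
from h import *
go(493.3,-30,115,-2.4)
E
```

```text
t 37.00 pos [537.3 344.9  92.6] w 0.428 F [ 1.   0.9 -1.1]
tool delta mm [-43.3 375.1 -21.1] rot [0.14 0.49 2.26] world final-frame delta [-28.3 376.4 -22.4]
```

Request:
step_arm(commands=[[[0,0.01,-0.012,0.1,0.4,0],[-0.002,0.03,-0.008,0,0,0.8],[-0.004,0.046,-0.002,0,0,0.8],[-0.004,0.048,0,0,0,0.8],[-0.004,0.048,0,0,0,0],[-0.004,0.048,0,0,0,0],[-0.004,0.048,0,0,0,0],[-0.004,0.044,0,0,0,0],[-0.003,0.025,0,0,0,0],[0,0.01,0,0,0,0]]])

```text
t: 38.25
position: [494.5, -25.1, 126.1]
orientation: [-0.0, 1.0, -0.024, 0.008]
wrist_force: [-0.7, 0.7, -0.7]
width: 0.43
```

```bash
python3 - <<'E'
from h import *
go(493.3,-30,17,-2.4)
d,im=snap("wrist","w8")
E
```

```text
t 38.25 pos [494.5 -25.1 126.1] w 0.430 F [-0.7  0.7 -0.7]
tool delta mm [ -2.7   5.  109.1] rot [-0.02 -0.9  -0.3 ] world final-frame delta [ -1.    5.  109.1]
```

View pics/w8.png

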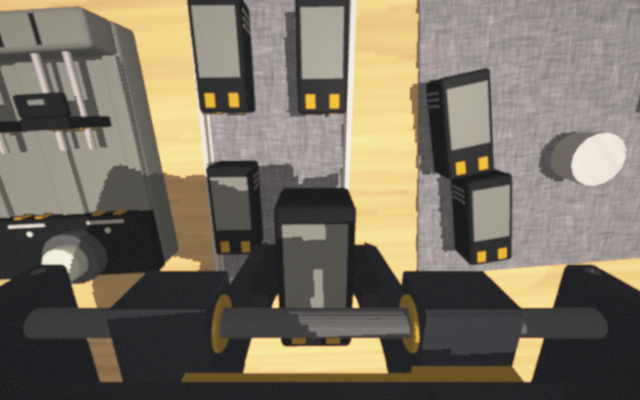

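Request:
step_arm(commands=[[[-0.001,0,0.008,0,-0.8,-0.2],[0,0,0.018,0,0,0],[0,0,0.02,0,0,0],[0,0,0.022,0,0,0],[0,0,0.014,0,0,0],[0,0,0.006,0,0,0],[0,0,0.002,0,0,0],[0,0,0,0,0,0],[0,0,0,0,0,0],[0,0,0,0,0,0]]])

```text
t: 39.55
position: [495.1, -20.5, 33.4]
orientation: [0.0, 1.0, -0.018, 0.001]
wrist_force: [0.4, -0.2, -1.5]
width: 0.428
```

```bash
python3 - <<'E'
from h import *
go(493.3,-30,16.5,-2.4)
E
```

```text
t 39.55 pos [495.1 -20.5  33.4] w 0.428 F [ 0.4 -0.2 -1.5]
tool delta mm [-1.5  9.6 16.9] rot [ 0.01 -0.11  0.33] world final-frame delta [-1.4  9.6 16.9]
```

Request:
step_arm(commands=[[[-0.001,0.004,0,0,0,0.3],[-0.0005,0.004,0.002,0,0,0],[0,0.001,0.005,0,0,0],[0,0,0.005,0,0,0],[0,0,0.003,0,0,0],[0,0,0.0015,0,0,0],[0,0,0,0,0,0],[0,0,0,0,0,0],[0,0,0,0,0,0],[0,0,0,0,0,0]]])

```text
t: 40.8
position: [493.3, -30.2, 16.4]
orientation: [0.0, 1.0, -0.021, 0.001]
wrist_force: [-0.5, -0.5, -0.1]
width: 0.429
```

Release, lift and move towards the mat.

Request:
step_arm(commands=[[[0,0,0,0,0,0],[0,0,0,0,0,0],[0,0,0,0,0,0],[0,0,-0.005,0,0,0],[0,0,-0.02,0,0,0],[0,0,-0.035,0,0,0],[0,0.02,-0.04,0,0,0],[-0.005,0.04,-0.04,0,0,0],[-0.005,0.04,-0.03,0,0,0],[0,0.02,-0.01,0,0,0]]], gripper=0.44)

```text
t: 42.05
position: [477.2, -151.8, 203.9]
orientation: [0.001, 1.0, -0.019, 0.001]
wrist_force: [0.4, 0.2, 0.5]
width: 0.559
```

```bash
python3 - <<'E'
from h import *
go(470,-210,240,0)
d,im=snap("top","t2",(130,150,510,310),2)
for c,a,s,ang in rects(im,(140,165,520,300),(8,100,90),(30,255,255),3,60): print("brass",c.round(1),a, on(d,*c,37).round(1))
d,im=snap("wrist","w9")
for c,a,s,ang in rects(im,(0,0,640,240),(8,100,90),(30,255,255),15,500): print("brass",c.round(1),a, on(d,*c,37).round(1))
E
```

```text
t 42.05 pos [ 477.2 -151.8  203.9] w 0.559 F [0.4 0.2 0.5]
tool delta mm [ -4.9  58.5 -36. ] rot [ 0.09 -0.16 -2.21] world final-frame delta [ -7.2  58.2 -36.1]
brass [294.3 219.5] 17 [584.8  49.6  37. ]
brass [302.4 219.9] 19 [583.9  31.4  37. ]
brass [328.4 221.2] 19 [580.6 -26.4  37. ]
brass [336.5 221.5] 20 [579.6 -44.5  37. ]
brass [466.  225.5] 18 [ 568.3 -331.8   37. ]
brass [474.  225.8] 16 [ 567.5 -349.4   37. ]
brass [382.4 246.4] 20 [ 523.6 -145.1   37. ]
brass [390.5 245. ] 18 [ 526.7 -163.2   37. ]
brass [383.5 290. ] 4 [ 429.1 -145.2   37. ]
brass [279.1 297.4] 23 [414.8  83.   37. ]
brass [104.6  88. ] 118 [586.1  50.3  37. ]
brass [122.8  88. ] 119 [585.4  32.2  37. ]
brass [181.4  89.2] 120 [581.9 -25.6  37. ]
brass [199.6  89.3] 122 [581.1 -43.6  37. ]
brass [488.1  89.1] 123 [ 570.1 -330.9   37. ]
brass [506.1  89.1] 121 [ 569.4 -348.9   37. ]
brass [320.7 138.8] 106 [ 528.1 -162.4   37. ]
brass [303.9 142.4] 105 [ 525.1 -144.7   37. ]
brass [ 25.5 176.8] 28 [500.5 158.8  37. ]
brass [ 42. 176.] 29 [500.6 140.6  37. ]
brass [127.9 204.5] 51 [464.6  55.3  37. ]
brass [144.  204.3] 54 [464.1  37.4  37. ]
brass [195.9 204.3] 52 [461.8 -20.5  37. ]
brass [212.  204.2] 58 [461.2 -38.4  37. ]
brass [346.3 211. ] 88 [ 447.1 -188.6   37. ]
brass [330.6 213.7] 85 [ 444.5 -170.8   37. ]
```

View pics/t2.png

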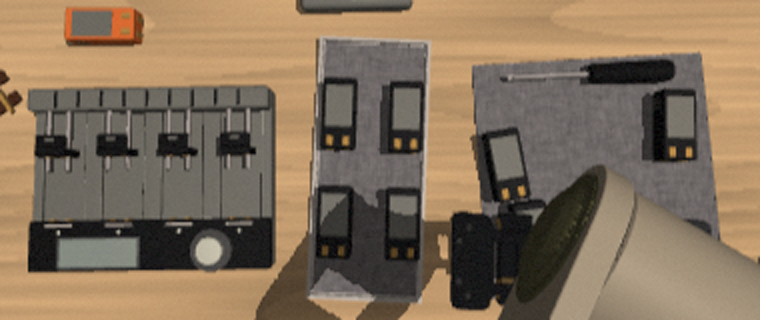

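View pics/w9.png

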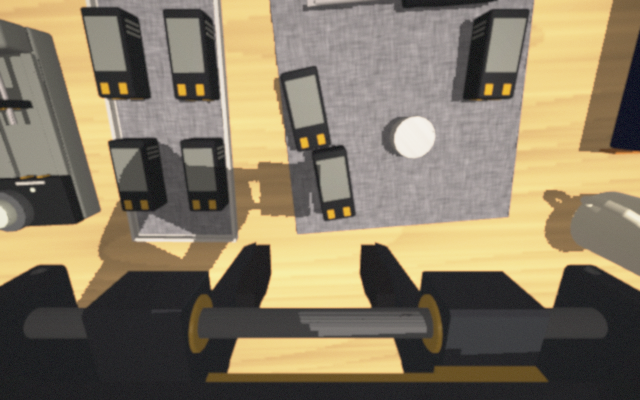

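```bash
python3 - <<'E'
from h import *
d,im=snap("wrist","w10",(260,50,380,240),3)
for p in [(313,150),(345,146),(356,217),(322,220)]: pass
go(476.5,-175.2,100,8.3)
E
```

```text
t 42.20 pos [ 477.1 -150.2  201.9] w 0.558 F [ 0.3  0.6 -0.7]
tool delta mm [  0.3  25.  101.9] rot [  0.    -0.04 -10.52] world final-frame delta [ -4.2  24.6 101.9]
```

View pics/w10.png

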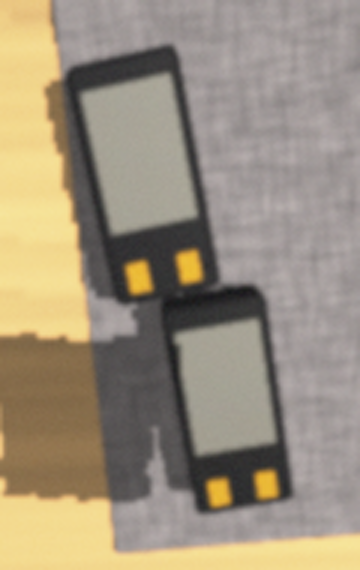

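```bash
python3 - <<'E'
from h import *
d=imaging.read_camera("wrist")
f=lambda u,v: on(d,260+u/3,50+v/3,37)[:2]
for n,pts in [("B",[(68,68),(175,46),(118,302),(215,282),(139,277),(189,266)]),("A",[(163,302),(264,286),(197,510),(289,495),(219,492),(266,484)])]:
    P=np.array([f(*p) for p in pts]); e1=(P[0]+P[1])/2;e2=(P[2]+P[3])/2;b=(P[4]+P[5])/2
    print(n,"len",np.linalg.norm(e1-e2),"brass-end",np.linalg.norm(b-e2),"brass-far",np.linalg.norm(b-e1),"yaw",np.degrees(np.arctan2(*(e1-e2)[::-1])),"c",(e1+e2)/2)
E
```

```text
B len 76.42722801402634 brass-end 7.080566243598919 brass-far 69.36828898480935 yaw 8.758180199655095 c [ 556.61635725 -147.04337159]
A len 78.58393961818796 brass-end 5.796264859356123 brass-far 72.8221457341779 yaw 6.851104653646266 c [ 478.5160548  -173.91217838]
```

Request:
step_arm(commands=[[[0,0.004,0.006,0,0,-4],[0,0.008,0.012,0,0,-4],[0,0.008,0.018,0,0,-2],[0,0.003,0.02,0,0,0],[0,0,0.02,0,0,0],[0,0,0.012,0,0,0],[0,0,0.006,0,0,0],[0,0,0.003,0,0,0],[0,0,0,0,0,0],[0,0,0,0,0,0]]])

```text
t: 43.5
position: [477.5, -163.1, 97.3]
orientation: [-0.003, 0.997, 0.076, -0.003]
wrist_force: [-0.1, 0.5, 0.5]
width: 0.559
```

```bash
python3 - <<'E'
from h import *
go(477,-175,15,8)
d,im=snap("wrist","w11")
E
```

```text
t 43.50 pos [ 477.5 -163.1   97.3] w 0.559 F [-0.1  0.5  0.5]
tool delta mm [-1.8 12.3 82.2] rot [-0.41  0.35  0.72] world final-frame delta [-2.2 11.7 82.3]
```

View pics/w11.png

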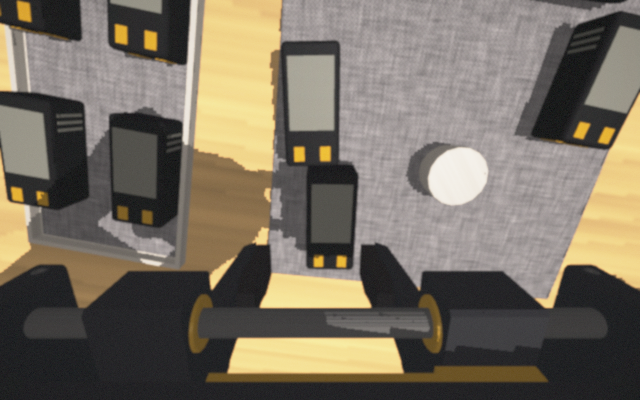

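Request:
step_arm(commands=[[[-0.001,0.005,0,-0.4,0.3,0.7],[-0.001,0.005,0.004,0,0,0],[0,0.002,0.01,0,0,0],[0,0,0.012,0,0,0],[0,0,0.01,0,0,0],[0,0,0.005,0,0,0],[0,0,0,0,0,0],[0,0,0,0,0,0],[0,0,0,0,0,0],[0,0,0,0,0,0]]])

```text
t: 44.8
position: [477.4, -176.4, 53.6]
orientation: [0.0, 0.998, 0.069, -0.0]
wrist_force: [-0.5, 0.4, -0.2]
width: 0.557
```

```bash
python3 - <<'E'
from h import *
go(477,-175,15,8)
d,im=snap("wrist","w12")
E
```

```text
t 44.80 pos [ 477.4 -176.4   53.6] w 0.557 F [-0.5  0.4 -0.2]
tool delta mm [-0.2 -1.4 38.6] rot [ 0.04  0.01 -0.04] world final-frame delta [-0.2 -1.4 38.6]
```

View pics/w12.png

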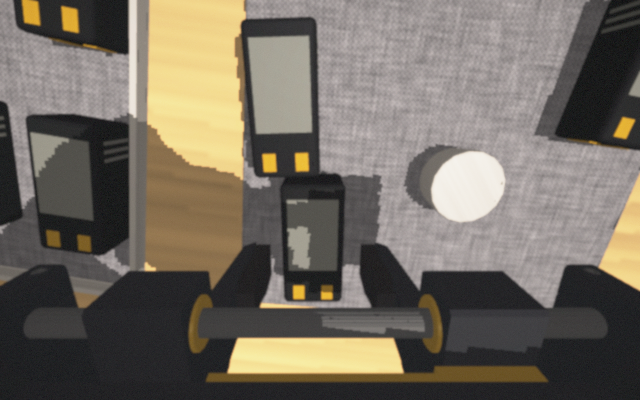

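```bash
python3 - <<'E'
from h import *
d=imaging.read_camera("wrist"); 
for p in [(299,292.5),(327,293),(268.5,162),(302,161)]: print(on(d,*p,37).round(1))
E
```

```text
[ 444.1 -171.3   37. ]
[ 446.3 -189.1   37. ]
[ 525.4 -144.3   37. ]
[ 528.5 -162.6   37. ]
```

Request:
step_arm(commands=[[[0,-0.001,0.006,0,0,0],[0,0,0.008,0,0,0],[0,0,0.01,0,0,0],[0,0,0.007,0,0,0],[0,0,0.003,0,0,0],[0,0,0.001,0,0,0],[0,0,0,0,0,0],[0,0,0,0,0,0],[0,0,0,0,0,0],[0,0,0,0,0,0]]])

```text
t: 46.15
position: [477.2, -175.3, 16.1]
orientation: [0.0, 0.998, 0.069, -0.0]
wrist_force: [-0.3, -0.7, -0.4]
width: 0.562
```

Request:
step_arm(commands=[[[0,0,0.001,0,0,0],[0,0,0,0,0,0],[0,0,0,0,0,0],[0,0,0,0,0,0],[0,0,0,0,0,0],[0,0,0,0,0,0],[0,0,-0.003,0,0,0],[0,0,-0.01,0,0,0],[0,0,-0.02,0,0,0],[0,0,-0.03,0,0,0]]], gripper=1.0)

```text
t: 47.4
position: [476.1, -174.6, 79.1]
orientation: [-0.001, 0.998, 0.069, -0.002]
wrist_force: [0.4, -0.4, -1.3]
width: 0.429
```

```bash
python3 - <<'E'
from h import *
go(480,148.2,120,0.3)
E
```

```text
t 47.40 pos [ 476.1 -174.6   79.1] w 0.429 F [ 0.4 -0.4 -1.3]
tool delta mm [  48.4 -319.3  -40.3] rot [-0.12  0.21  7.65] world final-frame delta [   5.6 -322.8  -40.9]
```

Request:
step_arm(commands=[[[0,-0.01,-0.014,0,0.2,2],[0.006,-0.03,-0.012,0,0,3],[0.006,-0.042,-0.006,0,0,2.5],[0.006,-0.044,-0.001,0,0,0],[0.006,-0.044,0,0,0,0],[0.006,-0.044,0,0,0,0],[0.004,-0.04,0,0,0,0],[0.002,-0.03,0,0,0,0],[0,-0.014,0,0,0,0],[0,-0.004,0,0,0,0]]])

```text
t: 48.65
position: [506.8, 136.0, 121.8]
orientation: [0.001, 1.0, 0.001, 0.005]
wrist_force: [0.5, 0.1, -1.0]
width: 0.429
```

```bash
python3 - <<'E'
from h import *
go(526,148.2,80,0.3)
E
```

```text
t 48.65 pos [506.8 136.  121.8] w 0.429 F [ 0.5  0.1 -1. ]
tool delta mm [ 18.8 -12.3  42. ] rot [ 0.11 -0.57 -0.21] world final-frame delta [ 19.2 -12.1  41.8]
```

Request:
step_arm(commands=[[[0.004,-0.004,0.002,0.1,-0.5,-0.2],[0.005,-0.004,0.005,0,0,0],[0.005,-0.002,0.008,0,0,0],[0.003,0,0.01,0,0,0],[0.001,0,0.008,0,0,0],[0,0,0.004,0,0,0],[0,0,0,0,0,0],[0,0,0,0,0,0],[0,0,0,0,0,0],[0,0,0,0,0,0]]])

```text
t: 49.9
position: [526.4, 144.0, 82.2]
orientation: [0.0, 1.0, 0.001, 0.0]
wrist_force: [-0.3, 0.3, -1.6]
width: 0.428
```

```bash
python3 - <<'E'
from h import *
go(526,148.2,61.5,0.3)
d,im=snap("wrist","w13")
E
```

```text
t 49.90 pos [526.4 144.   82.2] w 0.428 F [-0.3  0.3 -1.6]
tool delta mm [-0.4 -4.2 20.7] rot [ 0.02 -0.01 -0.18] world final-frame delta [-0.3 -4.2 20.7]
```

View pics/w13.png

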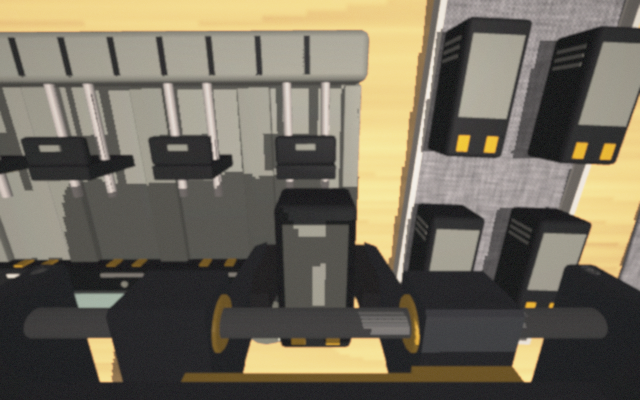

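Request:
step_arm(commands=[[[0,-0.002,0.002,0,0,-0.2],[0,-0.002,0.004,0,0,0],[0,0,0.006,0,0,0],[0,0,0.005,0,0,0],[0,0,0.002,0,0,0],[0,0,0.001,0,0,0],[0,0,0,0,0,0],[0,0,0,0,0,0],[0,0,0,0,0,0],[0,0,0,0,0,0]]])

```text
t: 51.2
position: [528.7, 148.4, 63.2]
orientation: [-0.0, 1.0, 0.003, 0.003]
wrist_force: [-0.9, -0.4, 2.9]
width: 0.427
```

```bash
python3 - <<'E'
from h import *
go(547,148.2,61.5,0.3)
E
```

```text
t 51.20 pos [528.7 148.4  63.2] w 0.427 F [-0.9 -0.4  2.9]
tool delta mm [18.2  0.3  1.8] rot [-0.   -0.36  0.03] world final-frame delta [18.3  0.3  1.7]
```

```bash
python3 - <<'E'
from h import *
d,im=snap("wrist","w14")
d,im=snap("side","s14",(200,100,380,220),4)
E
```

```text
(no output)
```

View pics/w14.png

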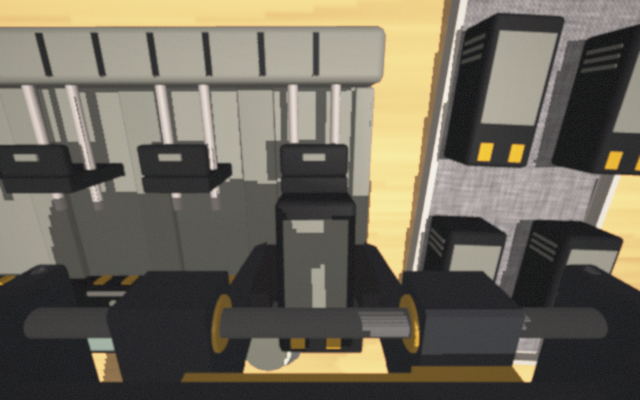

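View pics/s14.png

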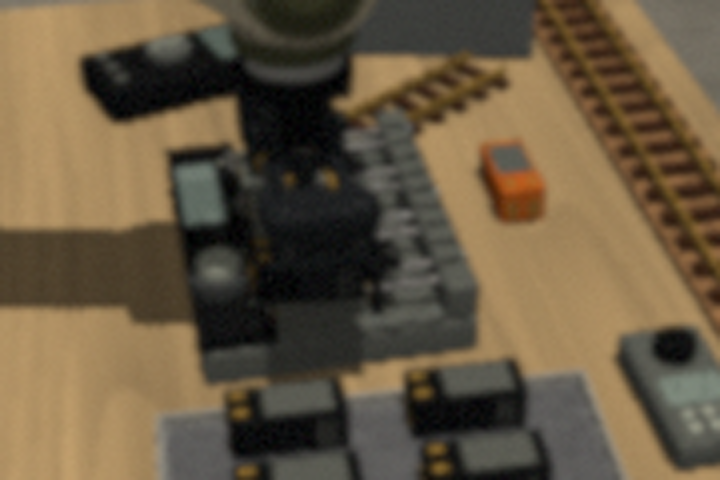

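Request:
step_arm(commands=[[[0.002,0,-0.001,0,-0.3,0],[0.003,0,0,0,0,0],[0.003,0,0,0,0,0],[0.002,0,0,0,0,0],[0.001,0,0,0,0,0],[0,0,0,0,0,0],[0,0,0,0,0,0],[0,0,0,0,0,0],[0,0,0,0,0,0],[0,0,0,0,0,0]]])

```text
t: 52.55
position: [538.6, 148.4, 63.0]
orientation: [0.0, 1.0, 0.003, -0.002]
wrist_force: [-3.7, 0.4, 0.9]
width: 0.43
```

```bash
python3 - <<'E'
from h import *
go(547,148.2,61.5,0.3)
d,im=snap("wrist","w15")
E
```

```text
t 52.55 pos [538.6 148.4  63. ] w 0.430 F [-3.7  0.4  0.9]
tool delta mm [8.4 0.3 1.4] rot [0.02 0.26 0.04] world final-frame delta [8.4 0.3 1.5]
```

View pics/w15.png

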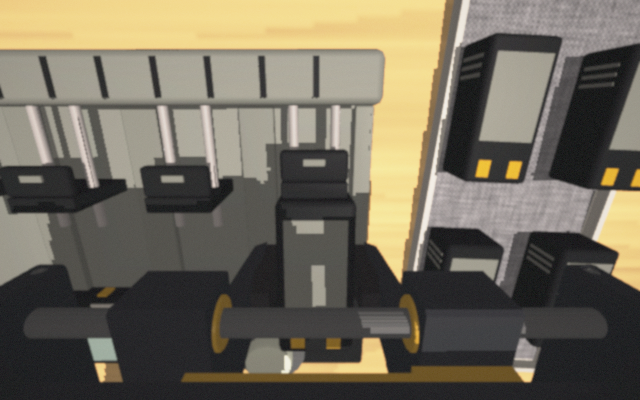

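Request:
step_arm(commands=[[[0.002,0,0,0,0.2,0],[0.003,0,0,0,0,0],[0.002,0,0,0,0,0],[0.0015,0,0,0,0,0],[0.0005,0,0,0,0,0],[0,0,0,0,0,0],[0,0,0,0,0,0],[0,0,0,0,0,0],[0,0,0,0,0,0],[0,0,0,0,0,0]]])

```text
t: 53.85
position: [547.9, 148.5, 62.9]
orientation: [0.0, 1.0, 0.003, -0.002]
wrist_force: [-6.2, -0.6, 2.4]
width: 0.429
```

```bash
python3 - <<'E'
from h import *
go(547,148.2,42.5,0.3)
d,im=snap("wrist","w16")
d,im=snap("top","t16",(130,170,300,300),4)
E
```

```text
t 53.85 pos [547.9 148.5  62.9] w 0.429 F [-6.2 -0.6  2.4]
tool delta mm [-0.8  0.3 20.4] rot [0.03 0.23 0.05] world final-frame delta [-0.9  0.3 20.4]
```

View pics/w16.png

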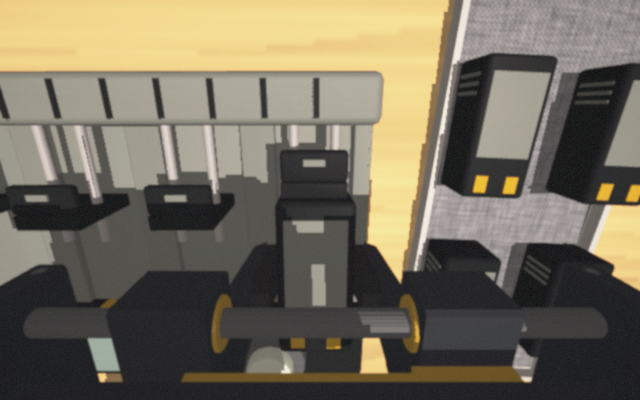

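View pics/t16.png

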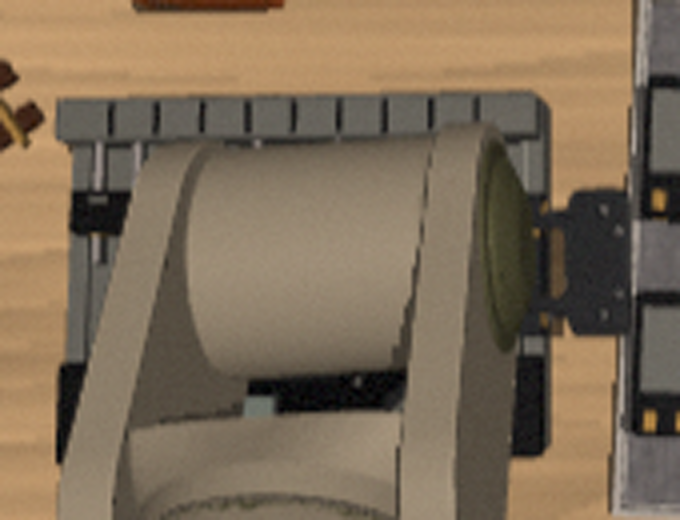

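Request:
step_arm(commands=[[[-0.001,0,0.003,0,0.2,0],[0,0,0.004,0,0,0],[0,0,0.005,0,0,0],[0,0,0.004,0,0,0],[0,0,0.003,0,0,0],[0,0,0.001,0,0,0],[0,0,0,0,0,0],[0,0,0,0,0,0],[0,0,0,0,0,0],[0,0,0,0,0,0]]])

```text
t: 55.2
position: [546.6, 148.8, 43.2]
orientation: [0.0, 1.0, 0.003, -0.002]
wrist_force: [-6.0, -0.7, 2.2]
width: 0.43
```

```bash
python3 - <<'E'
from h import *
go(546,148.2,42.3,0.3)
d,im=snap("wrist","w17")
E
```

```text
t 55.20 pos [546.6 148.8  43.2] w 0.430 F [-6.  -0.7  2.2]
tool delta mm [-0.6  0.6  0.9] rot [0.04 0.25 0.07] world final-frame delta [-0.6  0.6  0.9]
```

View pics/w17.png

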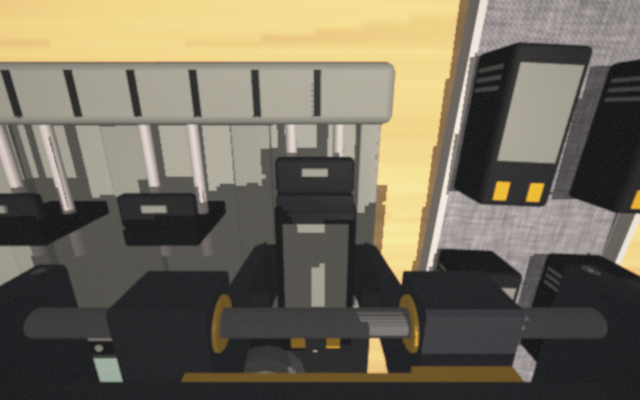

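Request:
step_arm(commands=[[[0,0,0.001,0,0.2,0],[0,0,0,0,0,0],[0,0,0,0,0,0],[0,0,0,0,0,0],[0,0,0,0,0,0],[0,0,0,0,0,0],[0,0,-0.004,0,0,0],[0,0,-0.014,0,0,0],[0,0,-0.02,0,0,0],[0,0,-0.02,0,0,0]]], gripper=0.44)

```text
t: 56.5
position: [548.4, 148.7, 103.5]
orientation: [0.0, 1.0, 0.003, 0.002]
wrist_force: [-0.1, -0.2, -0.2]
width: 0.56
```

```bash
python3 - <<'E'
from h import *
go(546,148.2,42.3,0.3)
d,im=snap("wrist","w18")
E
```

```text
t 56.50 pos [548.4 148.7 103.5] w 0.560 F [-0.1 -0.2 -0.2]
tool delta mm [-2.6  0.4 61.2] rot [ 0.02 -0.22  0.05] world final-frame delta [-2.4  0.4 61.2]
```

View pics/w18.png

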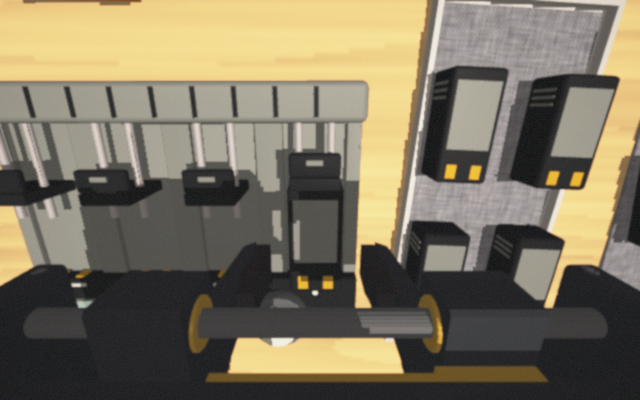

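```bash
python3 - <<'E'
from h import *
d,im=snap("wrist","w19")
for c,a,s,ang in rects(im,(290,270,340,300),(8,100,90),(30,255,255),15,500): print("brass",c.round(1),a, on(d,*c,64).round(1))
go(557,-148,120,9)
E
```

```text
brass [303.  282.5] 154 [508.8 156.8  64. ]
brass [327.5 282.2] 144 [509.1 138.8  64. ]
t 56.60 pos [549.6 148.8 104.8] w 0.561 F [0.9 0.6 0.1]
tool delta mm [  5.7 296.8 -15.1] rot [ 0.04 -0.47 -8.65] world final-frame delta [-39.1 294.3 -15.2]
```

Request:
step_arm(commands=[[[0,0.01,-0.008,0,-0.4,0],[0,0.025,-0.004,0,0,-2],[0.001,0.038,0,0,0,-2],[0.001,0.042,0,0,0,-2],[0,0.042,0,0,0,-2],[-0.001,0.042,0,0,0,-0.6],[-0.003,0.038,0,0,0,0],[-0.003,0.028,0,0,0,0],[-0.002,0.014,0,0,0,0],[0,0.004,0,0,0,0]]])

```text
t: 57.85
position: [570.3, -146.8, 116.1]
orientation: [-0.001, 0.997, 0.08, -0.003]
wrist_force: [-1.4, 0.5, -0.2]
width: 0.557
```

```bash
python3 - <<'E'
from h import *
go(557,-148,60,9)
d,im=snap("top","t20",(330,150,510,310),4)
for c,a,s,ang in rects(im,(360,165,520,300),(8,100,90),(30,255,255),3,60): print("brass",c.round(1),a, on(d,*c,37).round(1))
d,im=snap("wrist","w20")
for c,a,s,ang in rects(im,(120,0,640,290),(8,100,90),(30,255,255),15,500): print("brass",c.round(1),a, on(d,*c,37).round(1))
E
```

```text
t 57.85 pos [ 570.3 -146.8  116.1] w 0.557 F [-1.4  0.5 -0.2]
tool delta mm [-13.   -0.8  56.2] rot [-0.12  0.32  0.19] world final-frame delta [-13.3  -0.8  56.1]
brass [390.3 244.6] 7 [ 527.6 -162.8   37. ]
brass [163.1 175.2] 116 [581.4 -25.6  37. ]
brass [186.4 179.7] 117 [580.7 -43.6  37. ]
brass [530.6 245.3] 137 [ 570.1 -331.1   37. ]
brass [550.5 249.2] 138 [ 569.4 -349.1   37. ]
brass [303.5 260.5] 120 [ 525.1 -144.6   37. ]
brass [324.5 260.2] 122 [ 528.3 -162.3   37. ]
```

View pics/w20.png

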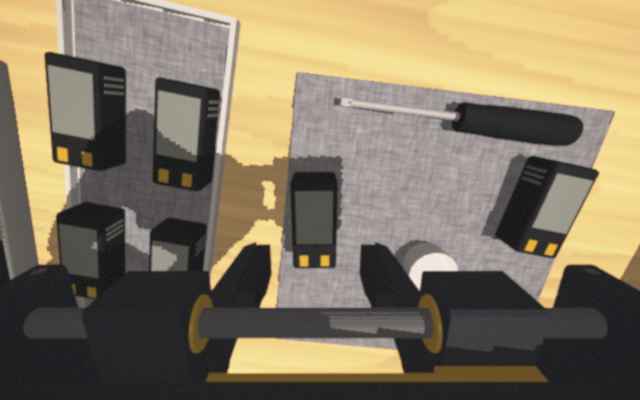

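Request:
step_arm(commands=[[[-0.003,0,0.003,-0.1,0.3,-0.4],[-0.005,0,0.006,0,0,0],[-0.004,0,0.01,0,0,0],[-0.001,0,0.012,0,0,0],[0,0,0.01,0,0,0],[0,0,0.005,0,0,0],[0,0,0.001,0,0,0],[0,0,0,0,0,0],[0,0,0,0,0,0],[0,0,0,0,0,0]]])

```text
t: 59.2
position: [556.7, -145.9, 65.8]
orientation: [-0.0, 0.996, 0.086, -0.0]
wrist_force: [0.5, -0.7, -0.6]
width: 0.564
```

```bash
python3 - <<'E'
from h import *
go(557,-148.2,15,9.6)
d,im=snap("wrist","w21")
for c,a,s,ang in rects(im,(280,240,360,300),(8,100,90),(30,255,255),15,500): print("brass",c.round(1),a, on(d,*c,37).round(1))
E
```

```text
t 59.20 pos [ 556.7 -145.9   65.8] w 0.564 F [ 0.5 -0.7 -0.6]
tool delta mm [-0.1  2.4 50.8] rot [-0.04  0.01  0.24] world final-frame delta [-0.1  2.4 50.8]
brass [303.9 280.2] 175 [ 525.  -144.4   37. ]
brass [330.9 280.7] 161 [ 527.7 -162.5   37. ]
```

View pics/w21.png

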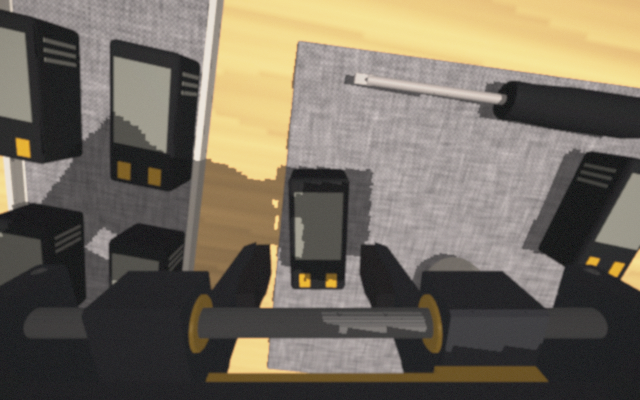

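Request:
step_arm(commands=[[[0,0.0015,0.006,0,0,0.2],[0,0.001,0.01,0,0,0],[0,0,0.012,0,0,0],[0,0,0.01,0,0,0],[0,0,0.006,0,0,0],[0,0,0.003,0,0,0],[0,0,0.001,0,0,0],[0,0,0,0,0,0],[0,0,0,0,0,0],[0,0,0,0,0,0]]])

```text
t: 60.5
position: [557.2, -148.5, 14.4]
orientation: [-0.0, 0.996, 0.084, -0.0]
wrist_force: [-0.6, -1.4, 0.7]
width: 0.561
```

Request:
step_arm(commands=[[[0,0,-0.0006,0,0,0],[0,0,0,0,0,0],[0,0,0,0,0,0],[0,0,0,0,0,0],[0,0,0,0,0,0],[0,0,0,0,0,0],[0,0,-0.003,0,0,0],[0,0,-0.01,0,0,0],[0,0,-0.02,0,0,0],[0,0,-0.03,0,0,0]]], gripper=1.0)

```text
t: 61.75
position: [556.0, -148.0, 78.9]
orientation: [-0.002, 0.996, 0.084, -0.002]
wrist_force: [0.7, -1.9, -2.2]
width: 0.428
```

```bash
python3 - <<'E'
from h import *
go(524,279.5,125,0.3)
E
```

```text
t 61.75 pos [ 556.  -148.    78.9] w 0.428 F [ 0.7 -1.9 -2.2]
tool delta mm [  39.7 -427.   -44.8] rot [-0.18  0.24  9.32] world final-frame delta [ -29.8 -427.6  -46.1]
```

Request:
step_arm(commands=[[[0,-0.005,-0.016,0,0.2,0],[0.002,-0.02,-0.016,0,0,2],[0,-0.03,-0.01,0,0,3],[-0.002,-0.036,-0.002,0,0,3],[-0.003,-0.04,0,0,0,1.3],[-0.003,-0.04,0,0,0,0],[-0.003,-0.04,0,0,0,0],[-0.003,-0.04,0,0,0,0],[-0.003,-0.04,0,0,0,0],[-0.003,-0.04,0,0,0,0]]])

```text
t: 63.0
position: [523.6, 192.4, 128.5]
orientation: [-0.001, 1.0, -0.002, 0.001]
wrist_force: [-0.4, 0.3, -0.7]
width: 0.428
```

```bash
python3 - <<'E'
from h import *
go(524,279.5,115,0.3)
E
```

```text
t 63.00 pos [523.6 192.4 128.5] w 0.428 F [-0.4  0.3 -0.7]
tool delta mm [  0.1 -87.   13.7] rot [-0.16 -0.13 -0.51] world final-frame delta [  0.9 -87.1  13.5]
```

Request:
step_arm(commands=[[[0,-0.024,0,-0.1,-0.1,-0.5],[0,-0.018,0,0,0,0],[0,-0.014,0.002,0,0,0],[0,-0.01,0.004,0,0,0],[0,-0.006,0.006,0,0,0],[0,-0.003,0.008,0,0,0],[0,0,0.008,0,0,0],[0,0,0.008,0,0,0],[0,0,0.004,0,0,0],[0,0,0,0,0,0]]])

```text
t: 64.25
position: [521.6, 271.1, 84.7]
orientation: [-0.0, 1.0, 0.003, -0.001]
wrist_force: [-0.7, -0.4, -2.2]
width: 0.428
```

```bash
python3 - <<'E'
from h import *
go(525.5,279.5,63,0.3)
d,im=snap("wrist","w22")
E
```

```text
t 64.25 pos [521.6 271.1  84.7] w 0.428 F [-0.7 -0.4 -2.2]
tool delta mm [ 4.  -8.4 21.7] rot [-0.01  0.14  0.02] world final-frame delta [ 3.9 -8.4 21.7]
```

View pics/w22.png

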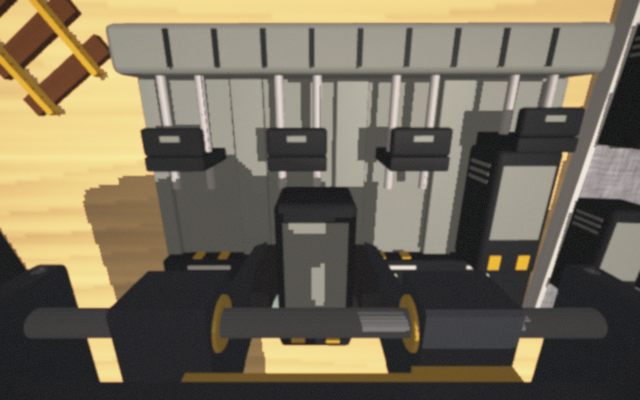

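Request:
step_arm(commands=[[[0,-0.004,0,0,0.1,0],[0,-0.003,0.003,0,0,0],[0,-0.001,0.006,0,0,0],[0,0,0.006,0,0,0],[0,0,0.004,0,0,0],[0,0,0.002,0,0,0],[0,0,0,0,0,0],[0,0,0,0,0,0],[0,0,0,0,0,0],[0,0,0,0,0,0]]])

```text
t: 65.55
position: [522.1, 279.8, 63.2]
orientation: [-0.0, 1.0, 0.003, 0.001]
wrist_force: [0.1, -0.6, -2.0]
width: 0.431
```

```bash
python3 - <<'E'
from h import *
go(546.5,279.5,62.5,0.3)
E
```

```text
t 65.55 pos [522.1 279.8  63.2] w 0.431 F [ 0.1 -0.6 -2. ]
tool delta mm [24.4  0.4  0.7] rot [-0.04 -0.06  0.02] world final-frame delta [24.4  0.4  0.7]
```

Request:
step_arm(commands=[[[0.003,0,0,0,0,0],[0.004,0,0,0,0,0],[0.004,0,0,0,0,0],[0.004,0,0,0,0,0],[0.003,0,0,0,0,0],[0.003,0,0,0,0,0],[0.002,0,0,0,0,0],[0.001,0,0,0,0,0],[0,0,0,0,0,0],[0,0,0,0,0,0]]])

```text
t: 66.8
position: [545.5, 280.0, 62.9]
orientation: [0.0, 1.0, 0.003, -0.003]
wrist_force: [-5.2, -1.0, 1.9]
width: 0.431
```

```bash
python3 - <<'E'
from h import *
go(546.5,279.5,43,0.3)
d,im=snap("wrist","w23")
E
```

```text
t 66.80 pos [545.5 280.   62.9] w 0.431 F [-5.2 -1.   1.9]
tool delta mm [ 1.1  0.5 19.9] rot [0.03 0.32 0.06] world final-frame delta [ 1.   0.5 19.9]
```

View pics/w23.png

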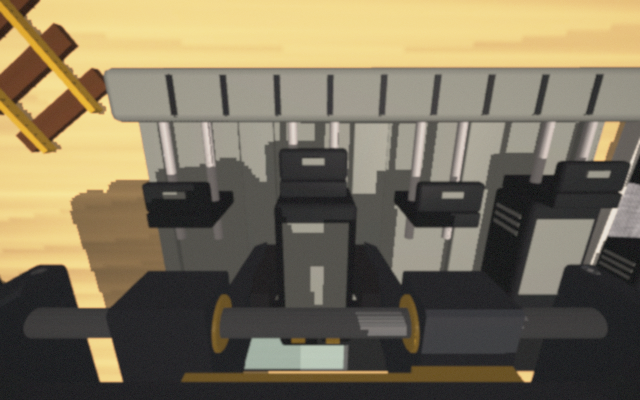

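Request:
step_arm(commands=[[[0.002,0,0,0,0.3,0],[0,0,0.003,0,0,0],[0,0,0.005,0,0,0],[0,0,0.005,0,0,0],[0,0,0.004,0,0,0],[0,0,0.002,0,0,0],[0,0,0.001,0,0,0],[0,0,0,0,0,0],[0,0,0,0,0,0],[0,0,0,0,0,0]]])

```text
t: 68.1
position: [546.2, 280.4, 42.4]
orientation: [0.001, 1.0, 0.003, -0.003]
wrist_force: [-4.3, 0.2, 0.7]
width: 0.431
```

Request:
step_arm(commands=[[[0,0,0,0,0,0],[0,0,0,0,0,0],[0,0,0,0,0,0],[0,0,0,0,0,0],[0,0,0,0,0,0],[0,0,0,0,0,0],[0,0,-0.004,0,0,0],[0,0,-0.014,0,0,0],[0,0,-0.02,0,0,0],[0,0,-0.02,0,0,0]]], gripper=0.44)

```text
t: 69.35
position: [548.2, 280.3, 104.0]
orientation: [0.0, 1.0, 0.003, -0.0]
wrist_force: [0.9, 0.2, -0.1]
width: 0.561
```

```bash
python3 - <<'E'
from h import *
d,im=snap("wrist","w24")
for c,a,s,ang in rects(im,(290,260,350,300),(8,100,90),(30,255,255),15,500): print("brass",c.round(1),a, on(d,*c,64).round(1))
go(600.8,-341,120,-2.4)
E
```

```text
brass [302.4 282.6] 160 [508.1 288.7  64. ]
brass [327.5 282.7] 156 [508.1 270.5  64. ]
t 69.40 pos [549.4 280.8 106.9] w 0.559 F [1.2 0.8 2.7]
tool delta mm [ 47.4 622.1 -13.5] rot [-0.06 -0.23  2.77] world final-frame delta [ 77.4 619.1 -13.1]
```

View pics/w24.png

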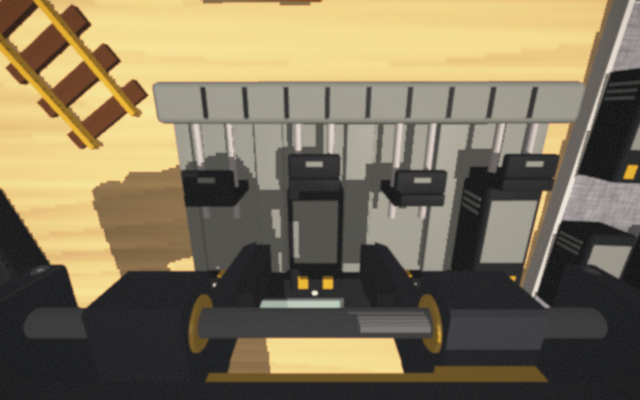

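Request:
step_arm(commands=[[[0,0.015,-0.015,0,-0.2,0],[0.002,0.035,-0.01,0,0,0.7],[0.003,0.045,-0.004,0,0,0.7],[0.003,0.05,0,0,0,0.7],[0.003,0.05,0,0,0,0.6],[0.003,0.05,0,0,0,0],[0.003,0.05,0,0,0,0],[0.003,0.05,0,0,0,0],[0.003,0.045,0,0,0,0],[0.003,0.04,0,0,0,0]]])

```text
t: 70.65
position: [560.9, -168.9, 143.6]
orientation: [0.0, 1.0, -0.021, 0.002]
wrist_force: [0.3, -0.3, -0.1]
width: 0.561
```

```bash
python3 - <<'E'
from h import *
go(600.8,-341,120,-2.4)
E
```

```text
t 70.65 pos [ 560.9 -168.9  143.6] w 0.561 F [ 0.3 -0.3 -0.1]
tool delta mm [ 46.9 170.3  23.8] rot [-0.   -0.28  0.02] world final-frame delta [ 47.1 170.3  23.6]
```

Request:
step_arm(commands=[[[0.006,0.035,0,0,-0.2,0],[0.008,0.033,0.002,0,0,0],[0.008,0.03,0.003,0,0,0],[0.008,0.026,0.003,0,0,0],[0.007,0.018,0.003,0,0,0],[0.005,0.01,0.003,0,0,0],[0.002,0.003,0.003,0,0,0],[0.001,0,0.002,0,0,0],[0,0,0,0,0,0],[0,0,0,0,0,0]]])

```text
t: 71.9
position: [594.6, -337.3, 127.9]
orientation: [0.0, 1.0, -0.024, 0.0]
wrist_force: [0.0, -0.6, -1.2]
width: 0.562
```

```bash
python3 - <<'E'
from h import *
go(600.8,-341,60,-2.4)
d,im=snap("wrist","w25")
for c,a,s,ang in rects(im,(200,150,420,300),(8,100,90),(30,255,255),15,500): print("brass",c.round(1),a, on(d,*c,37).round(1))
E
```

```text
t 71.90 pos [ 594.6 -337.3  127.9] w 0.562 F [ 0.  -0.6 -1.2]
tool delta mm [ 6.3  3.3 67.9] rot [ 0.02 -0.04 -0.32] world final-frame delta [ 6.3  3.4 67.9]
brass [378.  165.6] 478 [ 628.5 -390.7   37. ]
brass [389.6 151.7] 26 [ 639.3 -399.8   37. ]
brass [413.5 151.1] 35 [ 638.8 -418.9   37. ]
brass [412.5 171.1] 60 [ 622.6 -418.9   37. ]
brass [328.9 234.2] 86 [ 569.8 -348.9   37. ]
brass [308.5 234.9] 85 [ 570. -331.   37.]
brass [204.1 297.2] 43 [ 511.  -229.4   37. ]
```

View pics/w25.png

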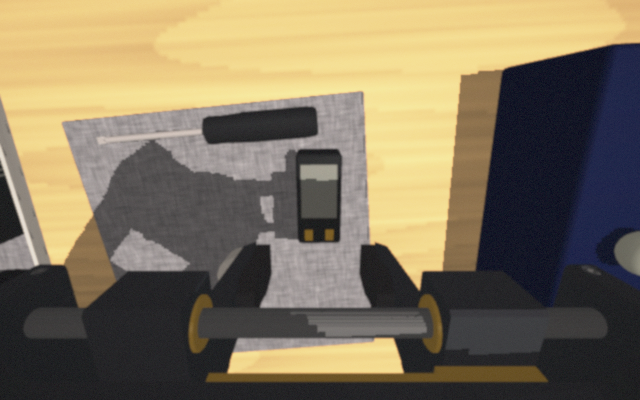

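```bash
python3 - <<'E'
from h import *
d,im=snap("wrist","w26")
for p in [(475,300),(503,72),(455,300)]: print(on(d,*p,0).round(),on(d,*p,100).round())
t=imaging.read_camera("top")
for p in [(531,170),(537,257),(527,255)]: print(on(t,*p,0).round(),on(t,*p,100).round(),on(t,*p,150).round())
E
```

```text
[ 468. -507.    0.] [ 543. -447.  100.]
[ 697. -504.    0.] [ 689. -444.  100.]
[ 469. -485.    0.] [ 544. -433.  100.]
[ 699. -506.    0.] [ 680. -447.  100.] [ 670. -417.  150.]
[ 496. -506.    0.] [ 501. -447.  100.] [ 503. -417.  150.]
[ 501. -483.    0.] [ 505. -427.  100.] [ 507. -399.  150.]
```

Request:
step_arm(commands=[[[0.003,0.002,0.004,0,0,-0.8],[0.003,0.001,0.01,0,0,0],[0,0,0.014,0,0,0],[0,0,0.014,0,0,0],[0,0,0.012,0,0,0],[0,0,0.008,0,0,0],[0,0,0.002,0,0,0],[0,0,0,0,0,0],[0,0,0,0,0,0],[0,0,0,0,0,0]]])

```text
t: 73.3
position: [600.8, -340.9, 59.0]
orientation: [0.0, 1.0, -0.016, 0.0]
wrist_force: [-0.4, 0.1, 0.3]
width: 0.561
```

```bash
python3 - <<'E'
from h import *
go(600.8,-340.8,15,-1.8)
d,im=snap("wrist","w27")
for c,a,s,ang in rects(im,(280,200,360,300),(8,100,90),(30,255,255),15,500): print("brass",c.round(1),a, on(d,*c,37).round(1))
E
```

```text
t 73.30 pos [ 600.8 -340.9   59. ] w 0.561 F [-0.4  0.1  0.3]
tool delta mm [-0.  -0.1 44. ] rot [ 0.   -0.02 -0.08] world final-frame delta [-0.  -0.1 44. ]
brass [300.4 286.8] 157 [ 569.7 -330.8   37. ]
brass [328.  286.5] 150 [ 569.3 -349.    37. ]
```

View pics/w27.png

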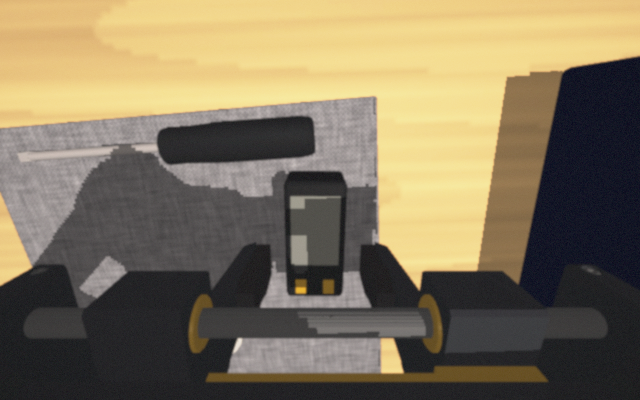

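Request:
step_arm(commands=[[[0,0,0.006,0,0,0],[0,0,0.01,0,0,0],[0,0,0.01,0,0,0],[0,0,0.008,0,0,0],[0,0,0.006,0,0,0],[0,0,0.002,0,0,0],[0,0,0.001,0,0,0],[0,0,0,0,0,0],[0,0,0,0,0,0],[0,0,0,0,0,0]]])

```text
t: 74.6
position: [600.9, -341.0, 13.0]
orientation: [0.0, 1.0, -0.016, 0.0]
wrist_force: [0.1, 0.4, -0.0]
width: 0.564
```

Request:
step_arm(commands=[[[0,0,0,0,0,0],[0,0,0,0,0,0],[0,0,0,0,0,0],[0,0,0,0,0,0],[0,0,0,0,0,0],[0,0,0,0,0,0],[0,0,-0.003,0,0,0],[0,0,-0.01,0,0,0],[0,0,-0.02,0,0,0],[0,0,-0.03,0,0,0]]], gripper=1.0)

```text
t: 75.85
position: [600.0, -340.3, 77.4]
orientation: [-0.001, 1.0, -0.016, -0.001]
wrist_force: [0.2, -0.9, -1.9]
width: 0.428
```

```bash
python3 - <<'E'
from h import *
go(522,213.4,125,0.3)
d,im=snap("top","t28",(330,150,510,310),4)
E
```

```text
t 75.85 pos [ 600.  -340.3   77.4] w 0.428 F [ 0.2 -0.9 -1.9]
tool delta mm [ -96.2 -550.9  -46. ] rot [-0.14  0.16 -2.18] world final-frame delta [ -75.1 -554.1  -47.6]
```

View pics/t28.png

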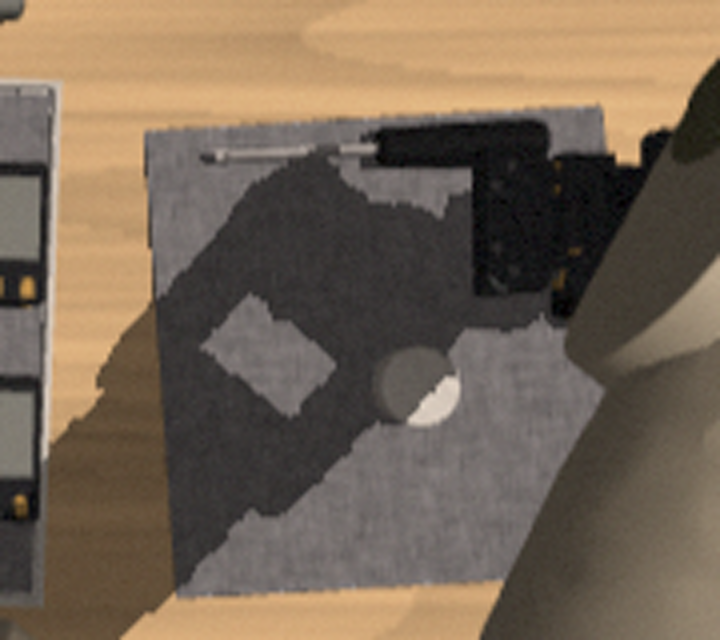

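Request:
step_arm(commands=[[[0,-0.01,-0.018,-0.1,0.2,0],[-0.003,-0.025,-0.016,0,0,-1],[-0.005,-0.035,-0.01,0,0,-1],[-0.007,-0.042,-0.002,0,0,0],[-0.008,-0.045,0,0,0,0],[-0.008,-0.045,0,0,0,0],[-0.008,-0.045,0,0,0,0],[-0.008,-0.045,0,0,0,0],[-0.007,-0.045,0,0,0,0],[-0.006,-0.042,0,0,0,0]]])

```text
t: 77.15
position: [542.3, 45.6, 135.3]
orientation: [0.006, 1.0, -0.001, 0.011]
wrist_force: [-0.2, 0.8, -0.5]
width: 0.43
```

```bash
python3 - <<'E'
from h import *
go(522,213.4,115,0.3)
E
```

```text
t 77.15 pos [542.3  45.6 135.3] w 0.430 F [-0.2  0.8 -0.5]
tool delta mm [ -21.  -168.    17.9] rot [ 0.67 -1.27 -0.39] world final-frame delta [ -19.4 -167.9   20.3]
```

Request:
step_arm(commands=[[[-0.003,-0.034,0,0.5,-1.0,-0.3],[-0.003,-0.032,0,0.1,-0.2,0],[-0.003,-0.03,0,0,0,0],[-0.003,-0.026,0,0,0,0],[-0.002,-0.018,0,0,0,0],[-0.001,-0.01,0.003,0,0,0],[0,-0.003,0.006,0,0,0],[0,0,0.006,0,0,0],[0,0,0.004,0,0,0],[0,0,0,0,0,0]]])

```text
t: 78.4
position: [526.7, 204.5, 118.3]
orientation: [0.001, 1.0, 0.003, 0.004]
wrist_force: [0.5, 0.8, -2.4]
width: 0.426
```

```bash
python3 - <<'E'
from h import *
go(522,213.4,80,0.3)
d,im=snap("wrist","w29")
E
```

```text
t 78.40 pos [526.7 204.5 118.3] w 0.426 F [ 0.5  0.8 -2.4]
tool delta mm [-4.9 -9.  38.2] rot [ 0.06 -0.42  0.01] world final-frame delta [-4.6 -9.  38.3]
```

View pics/w29.png

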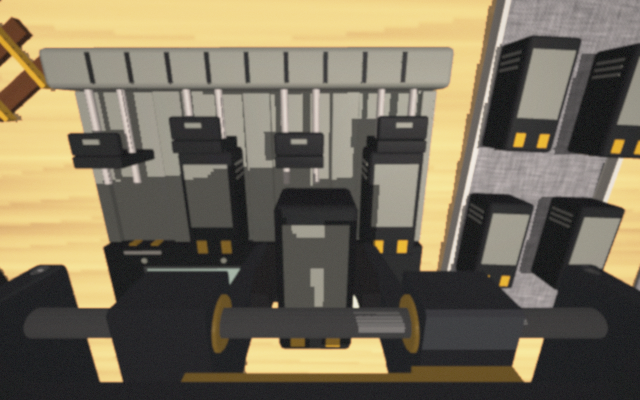

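Request:
step_arm(commands=[[[-0.002,-0.004,0,0,-0.4,0],[-0.002,-0.003,0.004,0,0,0],[-0.001,-0.001,0.008,0,0,0],[0,0,0.01,0,0,0],[0,0,0.008,0,0,0],[0,0,0.004,0,0,0],[0,0,0,0,0,0],[0,0,0,0,0,0],[0,0,0,0,0,0],[0,0,0,0,0,0]]])

```text
t: 79.7
position: [521.7, 212.8, 82.4]
orientation: [0.0, 1.0, 0.003, 0.0]
wrist_force: [-0.1, 0.6, -1.1]
width: 0.425
```

```bash
python3 - <<'E'
from h import *
go(521.5,213.6,61,0.3)
E
```

```text
t 79.70 pos [521.7 212.8  82.4] w 0.425 F [-0.1  0.6 -1.1]
tool delta mm [-0.2 -0.8 21.4] rot [ 0.05 -0.06 -0.  ] world final-frame delta [-0.2 -0.8 21.4]
```

Request:
step_arm(commands=[[[0,-0.0007,0.003,0,0,0],[0,0,0.005,0,0,0],[0,0,0.006,0,0,0],[0,0,0.004,0,0,0],[0,0,0.002,0,0,0],[0,0,0.001,0,0,0],[0,0,0,0,0,0],[0,0,0,0,0,0],[0,0,0,0,0,0],[0,0,0,0,0,0]]])

```text
t: 80.95
position: [522.0, 213.8, 60.1]
orientation: [0.0, 1.0, 0.003, 0.001]
wrist_force: [0.5, 0.5, -2.2]
width: 0.43
```

Request:
step_arm(commands=[[[0.003,0,0,0,0,0],[0.004,0,0,0,0,0],[0.004,0,0,0,0,0],[0.004,0,0,0,0,0],[0.004,0,0,0,0,0],[0.003,0,0,0,0,0],[0.002,0,0,0,0,0],[0.002,0,0,0,0,0],[0,0,0,0,0,0],[0,0,0,0,0,0]]])

```text
t: 82.2
position: [547.1, 213.9, 59.4]
orientation: [0.001, 1.0, 0.003, -0.003]
wrist_force: [-4.6, -0.4, 0.5]
width: 0.429
```

```bash
python3 - <<'E'
from h import *
go(547,213.5,40.5,0.3)
d,im=snap("wrist","w30")
E
```

```text
t 82.20 pos [547.1 213.9  59.4] w 0.429 F [-4.6 -0.4  0.5]
tool delta mm [ 0.1  0.4 18.9] rot [0.1  0.37 0.06] world final-frame delta [-0.1  0.4 18.9]
```

View pics/w30.png

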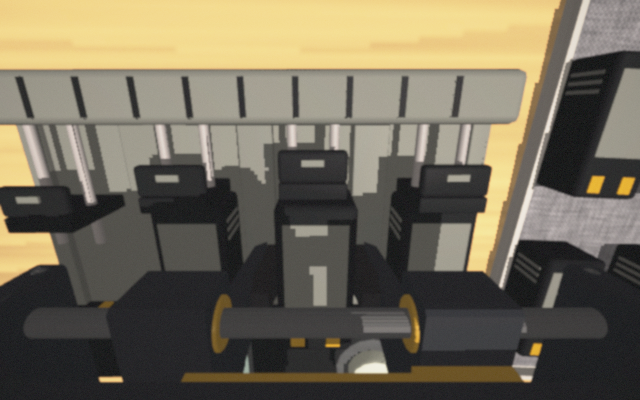

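Request:
step_arm(commands=[[[0.002,0,0,0,0.3,0],[0,0,0.003,0,0,0],[0,0,0.005,0,0,0],[0,0,0.005,0,0,0],[0,0,0.004,0,0,0],[0,0,0.0015,0,0,0],[0,0,0.0005,0,0,0],[0,0,0,0,0,0],[0,0,0,0,0,0],[0,0,0,0,0,0]]])

```text
t: 83.5
position: [547.4, 214.0, 40.3]
orientation: [0.001, 1.0, 0.004, -0.004]
wrist_force: [-5.5, -0.0, 1.9]
width: 0.427
```

Request:
step_arm(commands=[[[0,0,0,0,0,0],[0,0,0,0,0,0],[0,0,0,0,0,0],[0,0,0,0,0,0],[0,0,0,0,0,0],[0,0,0,0,0,0],[0,0,-0.004,0,0,0],[0,0,-0.014,0,0,0],[0,0,-0.02,0,0,0],[-0.005,0,-0.02,0,0,0]]], gripper=0.44)

```text
t: 84.75
position: [544.5, 213.9, 102.0]
orientation: [0.001, 1.0, 0.003, -0.001]
wrist_force: [-0.0, 0.8, 0.2]
width: 0.56
```

```bash
python3 - <<'E'
from h import *
go(430,190,220,0)
d,im=snap("wrist","w31")
for c,a,s,ang in rects(im,(160,230,480,300),(8,100,90),(30,255,255),15,500): print("brass",c.round(1),a, on(d,*c,64).round(1))
E
```

```text
t 84.75 pos [544.5 213.9 102. ] w 0.560 F [-0.   0.8  0.2]
tool delta mm [-114.9   23.5 -117.7] rot [0.13 0.13 0.38] world final-frame delta [-114.5   23.9 -118. ]
brass [162.8 268.2] 24 [516.8 320.5  64. ]
brass [417.2 278. ] 124 [509.8 139.9  64. ]
brass [212.  278.5] 62 [508.6 286.7  64. ]
brass [302.2 278.9] 150 [508.6 222.2  64. ]
brass [327.6 279. ] 143 [508.6 204.1  64. ]
brass [203.5 297.3] 48 [492.8 294.5  64. ]
brass [426.8 297.4] 47 [493.5 131.1  64. ]
```

View pics/w31.png

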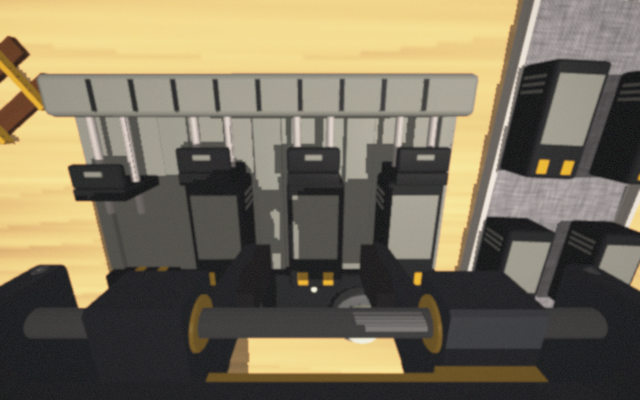

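Request:
step_arm(commands=[[[-0.005,0,-0.015,0,0.1,0.3],[-0.01,0.002,-0.018,0,0,0],[-0.014,0.003,-0.018,0,0,0],[-0.016,0.004,-0.018,0,0,0],[-0.016,0.004,-0.016,0,0,0],[-0.016,0.003,-0.012,0,0,0],[-0.014,0.002,-0.008,0,0,0],[-0.01,0,-0.003,0,0,0],[-0.004,0,0,0,0,0],[0,0,0,0,0,0]]], gripper=1.0)

```text
t: 86.05
position: [433.4, 196.0, 220.7]
orientation: [0.001, 1.0, 0.0, 0.003]
wrist_force: [-0.2, -0.2, -0.3]
width: 0.002
```

```bash
python3 - <<'E'
from h import *
d,im=snap("top","t32",(130,150,510,310),2)
for c,a,s,ang in rects(im,(140,165,520,300),(8,100,90),(30,255,255),3,60): print("brass",c.round(1),a, on(d,*c,37).round(1), on(d,*c,64).round(1))
d,im=snap("wrist","w32")
for c,a,s,ang in rects(im,(60,50,640,240),(8,100,90),(30,255,255),15,500): print("brass",c.round(1),a, on(d,*c,38).round(1),on(d,*c,64).round(1))
# button: white round
hsv=cv2.cvtColor(im,cv2.COLOR_BGR2HSV); x0,y0,x1,y1=250,100,450,290
m=cv2.inRange(hsv[y0:y1,x0:x1],(0,0,150),(180,40,255))
n,l,st,ce=cv2.connectedComponentsWithStats(m)
for i in range(1,n):
    if st[i,4]>150: print("white",ce[i]+[x0,y0],st[i],on(d,*(ce[i]+[x0,y0]),52).round(1))
E
```

```text
brass [294.2 219.6] 16 [584.6  49.8  37. ] [583.   47.9  64. ]
brass [302.4 219.9] 19 [583.9  31.4  37. ] [582.3  30.1  64. ]
brass [328.4 221.2] 19 [580.6 -26.4  37. ] [579.1 -25.8  64. ]
brass [336.5 221.5] 20 [579.6 -44.5  37. ] [578.2 -43.3  64. ]
brass [182. 256.] 15 [506.1 298.6  37. ] [507.1 288.3  64. ]
brass [190.3 256. ] 18 [505.9 280.   37. ] [506.9 270.4  64. ]
brass [213.  255.5] 18 [506.6 229.8  37. ] [507.6 221.8  64. ]
brass [221.4 255. ] 20 [507.5 211.1  37. ] [508.5 203.8  64. ]
brass [243.3 255. ] 18 [507.2 162.5  37. ] [508.2 156.8  64. ]
brass [252. 255.] 15 [507.1 143.3  37. ] [508.1 138.2  64. ]
brass [292. 275.] 15 [462.8  54.8  37. ] [465.3  52.7  64. ]
brass [300. 275.] 15 [462.7  37.2  37. ] [465.2  35.7  64. ]
brass [326.5 276. ] 20 [460.1 -21.   37. ] [462.7 -20.6  64. ]
brass [335. 276.] 15 [460.  -39.6  37. ] [462.6 -38.6  64. ]
brass [213.  291.7] 3 [428.1 228.   37. ] [431.7 220.1  64. ]
brass [203.4 295.9] 8 [419.2 249.   37. ] [423.1 240.4  64. ]
brass [541.7  52. ] 17 [569.4 -33.6  38. ] [564.9 -15.5  64. ]
brass [220.5 115. ] 120 [508.3 296.4  38.
[... 539 characters left out ...]
 156.3] 97 [464.2  36.9  38. ] [468.1  49.5  64. ]
brass [508.1 158.2] 97 [462.  -20.9  38. ] [466.1  -3.7  64. ]
brass [509.2 230.4] 66 [374.8 -39.5  38. ] [385.8 -20.9  64. ]
brass [362.  238.6] 62 [364.  137.9  38. ] [375.8 142.5  64. ]
white [264.13913043 110.80869565] [  5   0  18  23 345] [512.6 247.2  52. ]
white [326.52117264 110.46579805] [ 70   0  14  22 307] [513.  183.5  52. ]
white [427.98523748 173.38061617] [ 158    0   42   99 1558] [447.7  72.3  52. ]
white [445.34161491 122.84161491] [189   0  11  41 322] [500.8  60.5  52. ]
white [252.90710383 156.3715847 ] [  0  43   7  27 183] [466.1 261.6  52. ]
white [333.45136778 156.79331307] [ 69  43  29  29 658] [465.7 175.5  52. ]
```

View pics/w32.png

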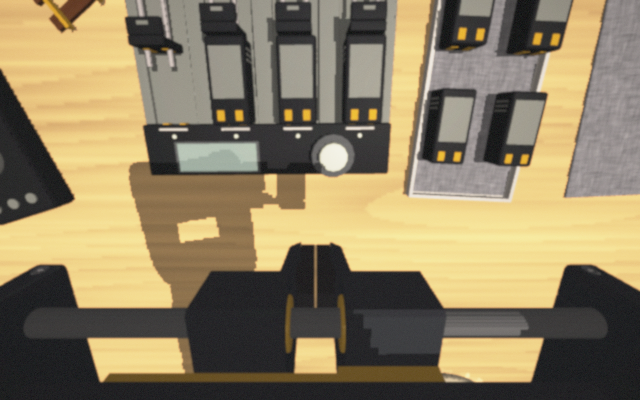

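View pics/t32.png

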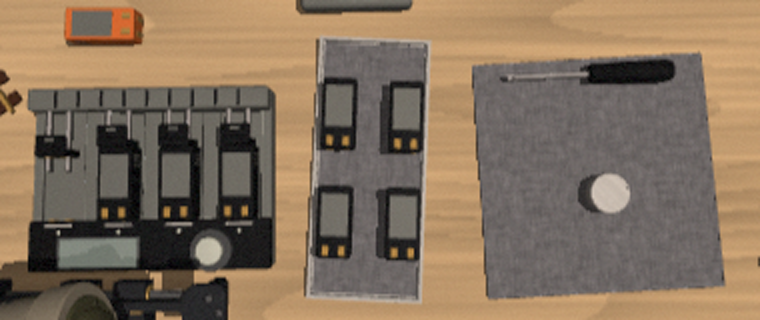

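```bash
python3 - <<'E'
from h import *
go(465.5,175.8,75,0)
E
```

```text
t 86.15 pos [433.6 196.  220.5] w 0.005 F [ 0.9 -0.6 -1. ]
tool delta mm [ 31.   20.  145.7] rot [ 0.06 -0.34  0.02] world final-frame delta [ 31.9  20.2 145.5]
```

Request:
step_arm(commands=[[[0.004,0.003,0.005,0,-0.3,0],[0.007,0.005,0.012,0,0,0],[0.008,0.005,0.02,0,0,0],[0.006,0.004,0.024,0,0,0],[0.003,0.002,0.024,0,0,0],[0.001,0,0.022,0,0,0],[0,0,0.016,0,0,0],[0,0,0.006,0,0,0],[0,0,0.001,0,0,0],[0,0,0,0,0,0]]])

```text
t: 87.4
position: [465.8, 172.8, 79.7]
orientation: [0.001, 1.0, -0.001, -0.003]
wrist_force: [0.7, -0.9, 1.0]
width: 0.004
```

```bash
python3 - <<'E'
from h import *
go(465.5,175.8,56,0)
d,im=snap("side","s33",(210,110,350,210),5)
E
```

```text
t 87.40 pos [465.8 172.8  79.7] w 0.004 F [ 0.7 -0.9  1. ]
tool delta mm [-0.2 -3.1 23.6] rot [ 0.12  0.31 -0.15] world final-frame delta [-0.3 -3.  23.7]
```

View pics/s33.png

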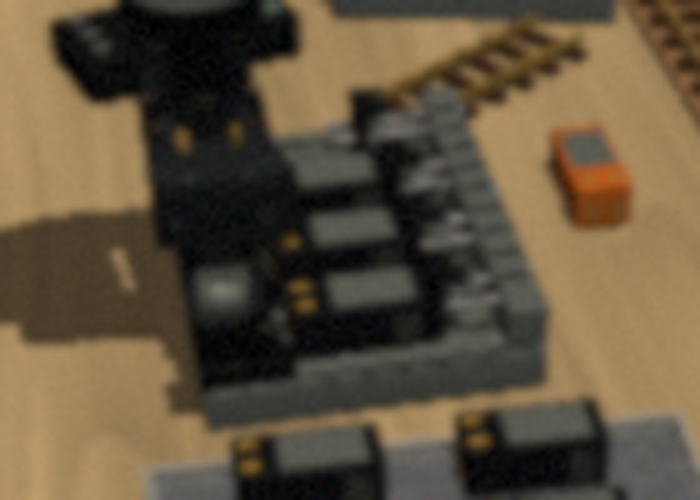

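Request:
step_arm(commands=[[[0,-0.0015,0.002,0.1,0.3,-0.1],[0,-0.001,0.004,0,0,0],[0,0,0.005,0,0,0],[0,0,0.004,0,0,0],[0,0,0.002,0,0,0],[0,0,0.001,0,0,0],[0,0,0,0,0,0],[0,0,0,0,0,0],[0,0,0,0,0,0],[0,0,0,0,0,0]]])

```text
t: 88.7
position: [466.3, 175.6, 62.2]
orientation: [0.0, 1.0, -0.0, 0.001]
wrist_force: [-1.7, -1.1, 4.8]
width: 0.007
```

```bash
python3 - <<'E'
from h import *
go(465.5,175.8,52,0)
d,im=snap("side","s34",(210,110,350,210),5)
print(proj(d,(465.5,175.8,52)),proj(d,(465.5,175.8,47)),proj(d,ctrl.observe()["position"]))
E
```

```text
t 88.70 pos [466.3 175.6  62.2] w 0.007 F [-1.7 -1.1  4.8]
tool delta mm [-0.8 -0.2 10.2] rot [ 0.   -0.14 -0.02] world final-frame delta [-0.8 -0.2 10.2]
(np.float64(254.17951784181838), np.float64(168.76907559025395)) (np.float64(254.34249424372024), np.float64(170.1954567364644)) (np.float64(254.14718074037782), np.float64(165.82354905033398))
```

View pics/s34.png

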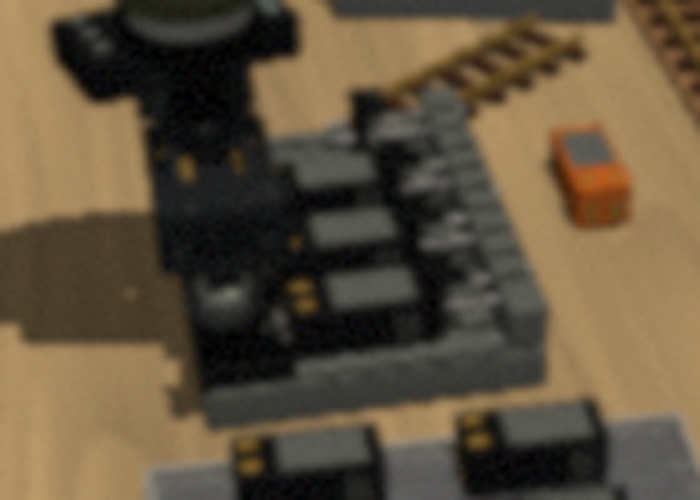

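Request:
step_arm(commands=[[[0,0,0,0,0,0],[0,0,0,0,0,0],[0,0,0,0,0,0],[0,0,0,0,0,0],[0,0,0,0,0,0],[0,0,0,0,0,0],[0,0,0,0,0,0],[0,0,0,0,0,0],[0,0,0,0,0,0],[0,0,0,0,0,0]]])

```text
t: 90.0
position: [466.3, 175.6, 62.2]
orientation: [0.0, 1.0, -0.0, 0.001]
wrist_force: [-2.1, -0.4, 4.4]
width: 0.004
```

```bash
python3 - <<'E'
from h import *
for i in range(4):
    d=imaging.read_camera("wrist"); s=ctrl.observe(); print(s["position"].round(2),s["wrist_force"].round(2),s["ft_torque"].round(3))
cv2.imwrite("pics/w35.png",d["pixels"][:,:,::-1])
E
```

```text
[466.32 175.64  62.22] [-0.94 -0.29  5.63] [-0.035  0.319  0.016]
[466.33 175.64  62.21] [-1.8   0.81  3.75] [-0.022  0.254 -0.007]
[466.32 175.65  62.22] [-2.03 -0.54  5.08] [ 0.012  0.263 -0.058]
[466.34 175.64  62.2 ] [-1.53 -0.68  4.23] [-0.042  0.335  0.047]
```

View pics/w35.png

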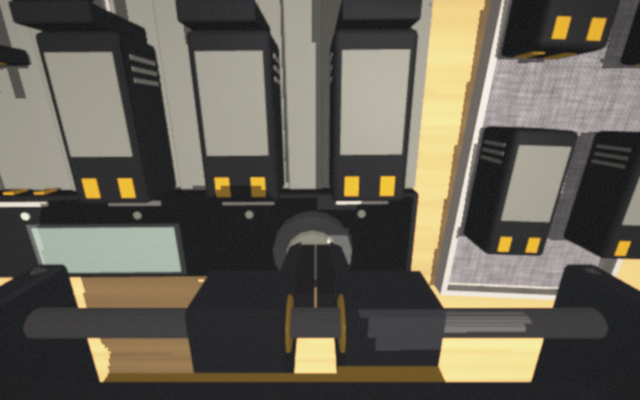

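```bash
python3 - <<'E'
from h import *
d=imaging.read_camera("top")
# wrist view of w32 unavailable view; use top & side initial centroid
for n,pic,roi in [("top","pics/top0.png",(222,262,250,290)),("side","pics/side0.png",(240,155,268,182))]:
    c=imaging.read_camera(n); im=cv2.imread(pic); x0,y0,x1,y1=roi
    hsv=cv2.cvtColor(im[y0:y1,x0:x1],cv2.COLOR_BGR2HSV); m=cv2.inRange(hsv,(0,0,110),(180,60,255))
    nn,l,st,ce=cv2.connectedComponentsWithStats(m); i=1+np.argmax(st[1:,4]); uv=ce[i]+[x0,y0]; print(n,uv,st[i])
    for z in (48,52,56,60,64): print(z,on(c,*uv,z).round(1))
E
```

```text
top [233.80666667 275.28666667] [  6   7  13  14 150]
48 [464.1 180.3  48. ]
52 [464.5 179.4  52. ]
56 [464.9 178.4  56. ]
60 [465.2 177.5  60. ]
64 [465.6 176.5  64. ]
side [254.13559322 164.93220339] [ 9  7 11  7 59]
48 [467.7 201.3  48. ]
52 [467.5 195.4  52. ]
56 [467.2 189.4  56. ]
60 [466.9 183.5  60. ]
64 [466.7 177.5  64. ]
```

Request:
step_arm(commands=[[[0,-0.0005,0.001,0,0,0],[0,0,0.001,0,0,0],[0,0,0.001,0,0,0],[0,0,0.001,0,0,0],[0,0,0.001,0,0,0],[0,0,0.001,0,0,0],[0,0,0.001,0,0,0],[0,0,0.001,0,0,0],[0,0,0,0,0,0],[0,0,0,0,0,0]]])

```text
t: 91.6
position: [466.4, 175.8, 61.6]
orientation: [0.001, 1.0, 0.001, 0.002]
wrist_force: [-1.3, -1.2, 4.5]
width: 0.006
```

Request:
step_arm(commands=[[[0,0,0.003,0,0,0],[0,0,0.003,0,0,0],[0,0,0.003,0,0,0],[0,0,0.003,0,0,0],[0,0,0.003,0,0,0],[0,0,0.003,0,0,0],[0,0,0.003,0,0,0],[0,0,0.003,0,0,0],[0,0,0.003,0,0,0],[0,0,0.003,0,0,0]]])

```text
t: 92.85
position: [466.7, 175.9, 60.8]
orientation: [0.003, 1.0, 0.003, 0.004]
wrist_force: [-18.2, -3.8, 43.9]
width: 0.003
```

```bash
python3 - <<'E'
from h import *
d,im=snap("wrist","w36"); s=ctrl.observe(); print(s["position"].round(2),s["wrist_force"].round(2),s["ft_torque"].round(3))
d,im=snap("side","s36",(210,110,350,210),5)
E
```

```text
[466.72 175.89  60.77] [-16.86  -5.24  42.98] [-0.779  2.914 -0.109]
```

View pics/w36.png

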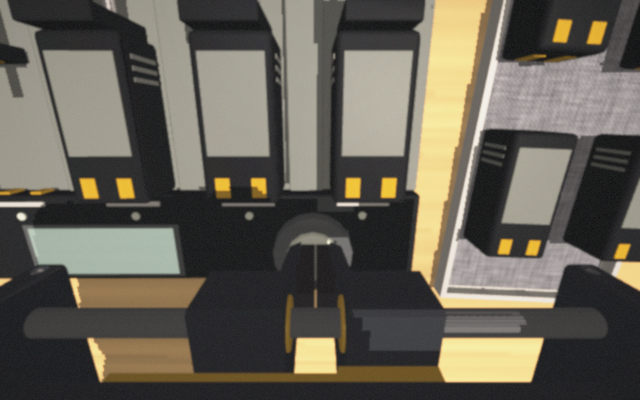

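View pics/s36.png

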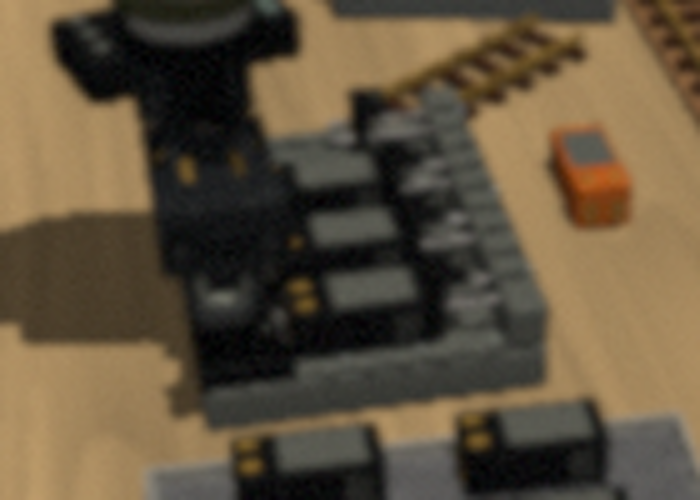

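Request:
step_arm(commands=[[[0,0,0,0,0,0],[0,0,-0.001,0,-0.2,0],[0,0,0,0,0,0],[0,0,0,0,0,0],[0,0,0,0,0,0],[0,0,0,0,0,0],[0,0,0,0,0,0],[0,0,0,0,0,0],[0,0,0,0,0,0],[0,0,0,0,0,0]]])

```text
t: 94.2
position: [466.6, 175.9, 62.5]
orientation: [0.003, 1.0, 0.004, 0.003]
wrist_force: [-2.2, -1.3, 4.0]
width: 0.004
```

Request:
step_arm(commands=[[[0,0,-0.001,0,0,0],[0,0,0,0,0,0],[0,0,0,0,0,0],[0,0,0,0,0,0],[0,0,0,0,0,0],[0,0,0,0,0,0],[0,0,0,0,0,0],[0,0,0,0,0,0],[0,0,0,0,0,0],[0,0,0,0,0,0]]])

```text
t: 95.45
position: [466.6, 175.9, 63.5]
orientation: [0.003, 1.0, 0.004, 0.003]
wrist_force: [-1.4, -0.1, 3.8]
width: 0.006
```

Request:
step_arm(commands=[[[0,0,-0.001,0,0,0],[0,0,0,0,0,0],[0,0,0,0,0,0],[0,0,0,0,0,0],[0,0,0,0,0,0],[0,0,0,0,0,0],[0,0,0,0,0,0],[0,0,0,0,0,0],[0,0,0,0,0,0],[0,0,0,0,0,0]]])

```text
t: 96.7
position: [466.6, 175.9, 64.4]
orientation: [0.003, 1.0, 0.004, 0.003]
wrist_force: [-0.9, -0.3, 3.9]
width: 0.003
```

Request:
step_arm(commands=[[[0,0,-0.001,0,0,0],[0,0,-0.001,0,0,0],[0,0,0,0,0,0],[0,0,0,0,0,0],[0,0,0,0,0,0],[0,0,0,0,0,0],[0,0,0,0,0,0],[0,0,0,0,0,0],[0,0,0,0,0,0],[0,0,0,0,0,0]]])

```text
t: 97.95
position: [466.6, 175.9, 66.4]
orientation: [0.003, 1.0, 0.004, 0.003]
wrist_force: [-0.5, -1.2, 2.1]
width: 0.004
```

Request:
step_arm(commands=[[[0,0,-0.001,0,0,0],[0,0,-0.001,0,0,0],[0,0,0,0,0,0],[0,0,0,0,0,0],[0,0,0,0,0,0],[0,0,0,0,0,0],[0,0,0,0,0,0],[0,0,0,0,0,0],[0,0,0,0,0,0],[0,0,0,0,0,0]]])

```text
t: 99.2
position: [466.5, 176.0, 68.2]
orientation: [0.003, 1.0, 0.003, 0.003]
wrist_force: [-0.7, -0.2, -1.4]
width: 0.004
```

Request:
step_arm(commands=[[[0,0,0.002,0,0,0],[0,0,0.002,0,0,0],[0,0,0.0015,0,0,0],[0,0,0.0015,0,0,0],[0,0,0.0005,0,0,0],[0,0,0,0,0,0],[0,0,0,0,0,0],[0,0,0,0,0,0],[0,0,0,0,0,0],[0,0,0,0,0,0]]])

```text
t: 100.45
position: [466.6, 176.1, 61.7]
orientation: [0.003, 1.0, 0.004, 0.003]
wrist_force: [-1.6, -0.6, 4.9]
width: 0.004
```

Request:
step_arm(commands=[[[0,0,0.0005,0,0,0],[0,0,0,0,0,0],[0,0,0,0,0,0],[0,0,0,0,0,0],[0,0,0,0,0,0],[0,0,0,0,0,0],[0,0,0,0,0,0],[0,0,0,0,0,0],[0,0,0,0,0,0],[0,0,0,0,0,0]]])

```text
t: 101.7
position: [466.7, 176.1, 61.4]
orientation: [0.003, 1.0, 0.004, 0.003]
wrist_force: [-2.0, 0.6, 4.5]
width: 0.003
```

Request:
step_arm(commands=[[[0,0,0,0,0,0],[0,0,0,0,0,0],[0,0,0,0,0,0],[0,0,0,0,0,0],[0,0,0,0,0,0],[0,0,0,0,0,0],[0,0,0,0,0,0],[0,0,0,0,0,0],[0,0,0,0,0,0],[0,0,0,0,0,0]]])

```text
t: 102.95
position: [466.6, 176.1, 61.4]
orientation: [0.003, 1.0, 0.004, 0.003]
wrist_force: [-1.2, 0.5, 6.3]
width: 0.004
```

Request:
step_arm(commands=[[[0,0,0,0,0,0],[0,0,0,0,0,0],[0,0,0,0,0,0],[0,0,0,0,0,0],[0,0,0,0,0,0],[0,0,0,0,0,0],[0,0,0,0,0,0],[0,0,0,0,0,0],[0,0,0,0,0,0],[0,0,0,0,0,0]]])

```text
t: 104.2
position: [466.6, 176.1, 61.4]
orientation: [0.003, 1.0, 0.004, 0.003]
wrist_force: [-2.1, -0.7, 4.6]
width: 0.002
```

Request:
step_arm(commands=[[[0,0,0,0,0,0],[0,0,0,0,0,0],[0,0,0,0,0,0],[0,0,0,0,0,0],[0,0,0,0,0,0],[0,0,0,0,0,0],[0,0,0,0,0,0],[0,0,0,0,0,0],[0,0,0,0,0,0],[0,0,0,0,0,0]]])

```text
t: 105.45
position: [466.6, 176.1, 61.5]
orientation: [0.003, 1.0, 0.004, 0.003]
wrist_force: [-1.0, -0.2, 4.7]
width: 0.003
```

Held for about 5 s. Now I release the button, retreat and check.

Request:
step_arm(commands=[[[0,0,-0.003,0,0,0],[0,0,-0.008,0,0,0],[0,0,-0.015,0,0,0],[0,0,-0.02,0,0,0],[0,0,-0.025,0,0,0],[-0.008,0,-0.025,0,0,0],[-0.012,0,-0.02,0,0,0],[-0.012,0,-0.01,0,0,0],[-0.005,0,-0.003,0,0,0],[0,0,0,0,0,0]]])

```text
t: 106.7
position: [427.9, 176.6, 199.6]
orientation: [0.003, 1.0, 0.004, 0.005]
wrist_force: [-0.4, -0.2, -0.0]
width: 0.006
```

Request:
step_arm(commands=[[[0,0,0,0,0,0],[0,0,0,0,0,0],[0,0,0,0,0,0],[0,0,0,0,0,0],[0,0,0,0,0,0],[0,0,0,0,0,0],[0,0,0,0,0,0],[0,0,0,0,0,0],[0,0,0,0,0,0],[0,0,0,0,0,0]]])

```text
t: 107.95
position: [428.2, 176.4, 198.5]
orientation: [0.003, 1.0, 0.003, 0.003]
wrist_force: [0.1, -0.4, 0.5]
width: 0.008
```

```bash
python3 - <<'E'
from h import *
s=ctrl.observe();print(s["t"],s["position"],s["wrist_force"],s["width"])
d,im=snap("top","t40",(130,120,510,310),2)
for c,a,s,ang in rects(im,(140,165,520,300),(8,100,90),(30,255,255),9,60): print("brass",c.round(1), on(d,*c,38).round(1), on(d,*c,64).round(1))
d,im=snap("wrist","w40")
for c,a,s,ang in rects(im,(60,50,640,200),(8,100,90),(30,255,255),40,500): print("w brass",c.round(1), on(d,*c,38).round(1),on(d,*c,64).round(1))
snap("side","s40",(190,90,410,290),3)
E
```

```text
107.95 [428.24291764 176.4120143  198.45848079] [ 0.12383129 -0.4372096   0.47660254] 0.008341193564735784
brass [294.3 219.5] [584.8  49.5  38. ] [583.2  47.6  64. ]
brass [302.4 219.9] [583.8  31.4  38. ] [582.3  30.1  64. ]
brass [328.4 221.2] [580.5 -26.4  38. ] [579.1 -25.8  64. ]
brass [336.5 221.5] [579.6 -44.5  38. ] [578.2 -43.3  64. ]
brass [182. 256.] [506.1 298.2  38. ] [507.1 288.3  64. ]
brass [190.3 256. ] [506.  279.7  38. ] [506.9 270.4  64. ]
brass [213.  255.5] [506.7 229.5  38. ] [507.6 221.8  64. ]
brass [221.4 255. ] [507.5 210.9  38. ] [508.5 203.8  64. ]
brass [243.3 255. ] [507.3 162.3  38. ] [508.2 156.8  64. ]
brass [252. 255.] [507.1 143.1  38. ] [508.1 138.2  64. ]
brass [292. 275.] [462.9  54.7  38. ] [465.3  52.7  64. ]
brass [300. 275.] [462.8  37.2  38. ] [465.2  35.7  64. ]
brass [326.6 275.9] [460.5 -21.2  38. ] [462.9 -20.7  64. ]
brass [335. 276.] [460.1 -39.6  38. ] [462.6 -38.6  64. ]
w brass [190.3 108.6] [508.7 298.8  38. ] [508.6 288.5  64. ]
w brass [210.3 108.6] [508.9 279.1  38. ] [508.8 270.5  64. ]
w brass [263.9 108.6] [509.2 226.1  38. ] [509.  221.9  64. ]
w brass [283.6 108.6] [509.3 206.5  38. ] [509.2 204.1  64. ]
w brass [335.5 108.5] [509.8 155.1  38. ] [509.6 157.   64. ]
w brass [355.5 108.5] [509.9 135.2  38. ] [509.7 138.7  64. ]
w brass [430.5 154.5] [464.9  54.9  38. ] [468.5  65.2  64. ]
w brass [447.6 155.3] [464.2  36.9  38. ] [467.9  48.8  64. ]
w brass [502.2 157.6] [462.1 -20.8  38. ] [466.  -4.  64.]
w brass [519.1 158.5] [461.3 -38.8  38. ] [465.2 -20.5  64. ]
w brass [619.1 198.6] [ 418.  -158.4   38. ] [ 425.6 -129.9   64. ]
```

View pics/t40.png

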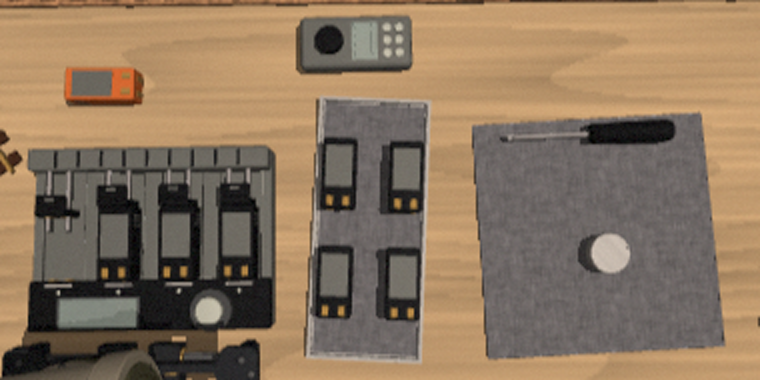

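View pics/s40.png

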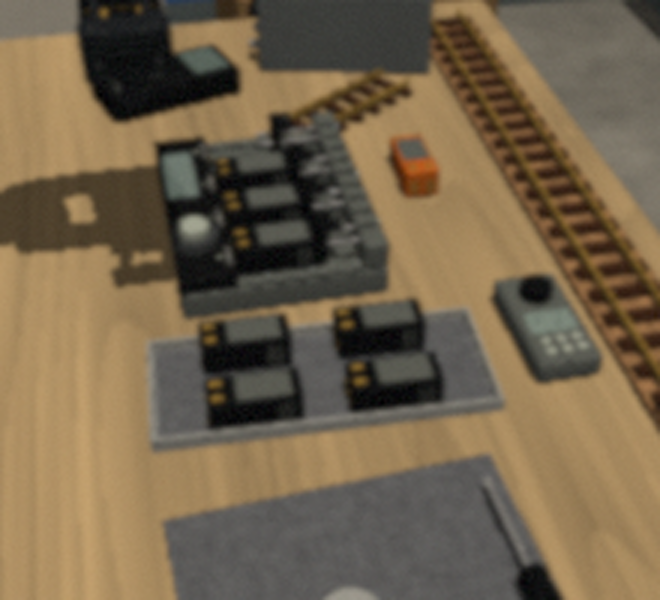

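View pics/w40.png

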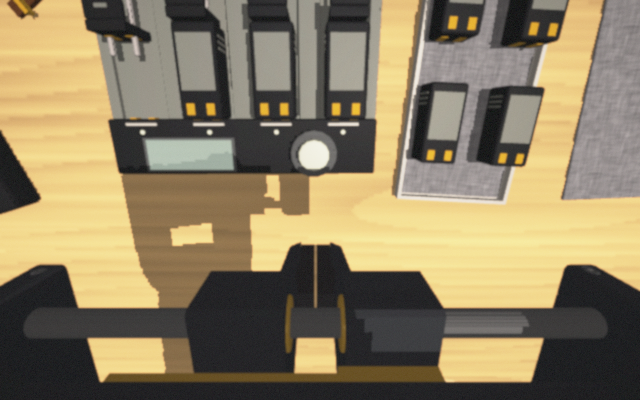

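All in place: three flat packs sit in bays 2–4, with brass contacts at the same place as the home packs at the start. Four charged packs lie flat in the tray, the bystanders have not moved, and the button is up.

```bash
python3 - <<'E'
from cell import ticket
print(ticket.job_done())
E
```

```text
the job is handed in; nothing more can be done
None
```

The battery swap is done and handed in at about 108 s. All four charged packs are flat in the tray. The three flat packs are in bays 2, 3 and 4; bay 1 is empty because there were only three flat packs.

**Button:** I held it at its stop, about 6 mm down at roughly 5 N, for about 5 s, then let it go. An earlier press, while I was finding its height, also held it down for several seconds.

**Last checks:**
- **Flat packs:** the brass contacts of the packs in bays 2–4 are within about 1 mm of where the home packs' contacts were at the start.
- **Charged packs:** all four lie flat inside the tray walls.
- **Bystanders:** the tin, screwdriver and throttle look unmoved.
- **Robot:** the button is up, and the arm is clear and touching nothing.

**What did not go as expected:**
- **Button height:** my first guess of about 52 mm was wrong; the top is at about 67 mm. The wrist force briefly reached about 44 N at the button stop, through the fingertips. That is under the 120 N wrist limit. It exceeds 40 N, but that limit is stated for the arm and gripper body, and I could not confirm it leaves out the fingers.
- **Knocked pack:** one flat pack was shifted on the mat during the run. I measured it again before picking it up.
- **Grip slackening:** I saw none.

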